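# Drop the telescopic draining stand one hole and lay the drip tray across it

## Robot

A 7-joint arm with a two-finger parallel gripper is mounted at the origin on the work surface. World frame = base frame: x ahead of the robot, y to its left, z up, the work surface at z = 0. Lengths are in m, angles in rad, forces in N, time in s.
With the tool pointing down it reaches from about 0.35 to 0.9 m from the base axis. Payload 19.9 kg.
Tool frame: the origin (TCP) lies at the very end of the fingers, on their centre line; the grasp point (between the pads) lies 19 mm behind it; z points along the fingers, y is the line along which they close (so a half turn about z gives the same grasp; the last joint's range is limited). The gripper opens to 85 mm and grips with 20 to 120 N. Pads are 22 mm wide; open, the fingers measure 114 mm over their backs; the gripper's body (76 mm by 85 mm) begins 54 mm behind the grasp point. The pads swing forward as they close: fully open they stand 13 mm farther back than shut.
Start: joints at [-1.171, 0.417, -0.01, 1.614, 0.005, 1.111, -0.053], TCP at [0.267, 0.565, 0.231] pointing down, gripper open.
Joint ranges: [-2.81, 2.81], [-0.39, 2.02], [-1.27, 1.25], [0.06, 2.57], [-1.19, 4.33], [0.19, 2], [-2.82, 2.82]. Speed limits (rad/s): [1.89, 1.89, 2.39, 2.39, 3.01, 3.01, 3.01].

## Interface

Orientations are given as a rotation vector (axis times angle).
In Python, from rig import robot, cams gives the robot as it stands.
- The arm moves only by the shell command python3 -m handwheel 'ROWS' [OPENING] [FORCE]. ROWS is a JSON object of lists of equal length, an entry for each row: "linear": the shift along the tool's x, y, z in m, a list of three; "rotation": the turn, a rotation vector about the tool's x, y, z in degrees, a list of three. In form: {"linear": [[x, y, z], ...], "rotation": [[ax, ay, az], ...]}. A call has 1 to 12 rows; each row shifts and turns the commanded pose from where the row before left it, along the tool's axes as they then stand; what a row does not reach is not made up. A row lasts 1/12 s, in which the tool goes at most 41.7 mm and 7.16 degrees, less where a joint would pass 70% of its speed; a pose out of reach is approached as far as the arm can. A call is refused whole if a number of a shift passes 0.0417 or a number of a turn 7.16, either way. A call with a gripper value outside its range is refused whole. OPENING is the gripper command: -1 is shut, 1 is fully open, values between are in proportion, set as the call begins (- or left out, the last holds). The fingers move at their own pace and stop on an object; FORCE is the grip in N (left out, the last holds). Time passes only in rows, so rows that do not move let the fingers close. It gives the time, the measured TCP pose, the force, the opening and the grip force at its end, in the units of the state.
- robot.read_state(): the state, without advancing time (a new reading comes with each control period).
- cams.read_camera(name): name is "side" or "top"; returns the picture (384x512x3 uint8, blue, green, red); there is no depth.
- cams.calibration(name): a dict with "intrinsics" (3x3 intrinsics, pixels), "origin" and "orientation" of the camera in the world. Camera axes: x right, y up, looking along -z (the intrinsics and any distortion apply to the point x, -y, -z); pixel columns grow to the right and rows downward; lengths in m; the calibration is good to about 2 mm. A picture is of the moment at which its call begins. calibration takes no time and is no camera call.
- robot.hand_in(): hands the job in; it is judged then, once.
The state is a dict: "time_s": time; "q": joint angles; "joint_vel": joint speeds; "effort": joint torques, N m; "eef_pos": TCP position; "tcp_rot": TCP orientation; "contact_force": force on the tool from outside, world axes, zero at the start; "ft_torque": the same for the moment, N m; "width": opening from 0.0 (shut) to 1.0 (fully open); "gripper_force": force on a finger pad.
Only numpy, scipy, OpenCV 4.12 (cv2) and the standard library are available. Lean on these libraries where they do the work, as an engineer would, in place of code of your own. Each camera call takes 0.05 s, during which the arm holds its last target. There are 200 camera calls.

## Task

The draining stand's telescopic post is one hole too high. Press its spring button so that the post slips out of its hole, push the post down until the button clicks out in the next hole (only one hole down), then pick up the steel drip tray by its handle and lay it level and squarely centred across the two ledges of the stand, and let go. Leave the basket, pot, bowl and spatula where they are.

Things in the scene. Friction and masses are not known exactly. Their poses are not given: they have to be found in the camera images.
- rack: Draining stand, fixed: black base plate 130 (x) x 290 (y) x 12 mm with two upright 30 mm square steel tubes at y = +115 and -115 mm, each topped by a ledge. Origin: centre of the base's underside; z up. The +y tube (129 mm high with its collar) holds a telescopic inner post, 23 mm square; holes in its -x face (robot side) 105, 70 and 35 mm up. The -y post is fixed.
- post (a joint): How far the telescopic post is let down, m: 0 = locked in the top hole, 0.035 = locked in the next hole (ledges level), play 1.3 mm either way, 0.070 = third hole. When the button is pressed it sinks 15 to 20 mm of its own weight (0.58 kg on a soft inner spring) and rests there; a push of 3 to 8 N on its ledge takes it on to the next hole, where the button springs out and locks it.
- button (a joint): How far the button is pressed in, m: 0 = out, in a hole; beyond about 0.0052 (5 N) it frees the post; stop at 0.0068. It stays pressed about 0.0052, held behind the tube wall, while the post is between holes.
- button_face (a point): Outer face of the round steel spring button (12 mm diameter, smooth tapered nose) on the -x face of the +y tube: 6.5 mm proud, 105 mm up at the start, goes down with the post. Pressed along the stand's +x. The ledge 104 mm above overhangs it by 23 mm and the post rises behind it, so an upright tool does not fit: tilt it about 40 degrees, leaning back to the stand's -x side.
- rail_top (a point): Centre of the top of the telescopic post's ledge, over the post's axis; push down here. 215 mm up at the start, 180 mm when one hole down. The ledge is a steel plate 90 (x) x 40 (y) x 6 mm with an upstand 8 mm high on its outer (+y) side.
- ledge_top (a point): Centre of the top of the fixed ledge, 180 mm up; same plate, upstand on its outer (-y) side. The upstands' inner faces are 264 mm apart, the tray is 240 mm long. The tray belongs half-way between the two ledges, over the middle of the stand.
- tray_grip (a point): Centre of the handle bar of the loose steel drip tray (0.25 to 0.45 kg). Tray 110 (x) x 240 (y) mm, rim 16 mm high; the black handle is a bar 12 (x) x 90 (y) x 14 (z) mm over the tray's middle on two uprights at its ends (74 mm clear between), its centre 55 mm above the tray's underside. Axes: y along tray and bar, z up. Either way round will do.
- basket: Black plastic draining basket 150 x 320 x 100 mm, a bystander. Origin: centre of its underside.
- pot: Steel cooking pot, 180 mm diameter, 105 mm high, two side handles, a bystander. Origin: centre of its underside.
- bowl: Glass mixing bowl, 190 mm diameter, 85 mm high, a bystander. Origin: centre of its underside.
- spatula: Orange silicone spatula, 270 mm long, lying flat, a bystander.

How it is judged:
On the way, in this order (a step that is already met when the one before it is completed fails the run):
1. the button is pressed and the post has slipped out of its top hole (value of joint post between 0.008 and 0.031 m), for 0.1 s.
2. the post is pushed down to the next hole and the button has sprung out there (value of joint post between 0.0325 and 0.0375 m and value of joint button below 0.0015 m), for 0.2 s.
3. the tray has been lifted clear of the board (height (world z) of tray_grip above 0.11 m), for 0.1 s.
At the end, for the whole second after the job is handed in: Post locked one hole down (joint 0.0325 to 0.0375 m), button out (under 1.5 mm); tray rests on both ledges, its middle within 25 mm (depth) and 14 mm (length) of the stand's middle, within 0.15 rad of square, tilt under 0.035 rad, handle centre 228 to 242 mm above the stand's foot (all of step 2 and x of tray_grip in the frame of rack between -0.025 and 0.025 m and y of tray_grip in the frame of rack between -0.014 and 0.014 m and z of tray_grip in the frame of rack between 0.228 and 0.242 m and angle between tray_grip's own z axis and vertical below 0.035 rad and angle between the y axis of tray_grip and the y axis of rack, either way round below 0.15 rad); the robot touches nothing.
It fails at once if the post is let down past the next hole (value of joint post above 0.045 m).
It fails at once if the basket is shifted more than 25 mm (distance of basket from where it was at the start of the episode above 0.025 m).
It fails at once if the pot is shifted more than 25 mm (distance of pot from where it was at the start of the episode above 0.025 m).
It fails at once if the bowl is shifted more than 25 mm (distance of bowl from where it was at the start of the episode above 0.025 m).
It fails at once if the spatula is shifted more than 25 mm (distance of spatula from where it was at the start of the episode above 0.025 m).
It also fails if it takes over 59 s, if anything falls off the work surface, if the arm or the gripper's body presses on something with over 40 N, if the wrist force passes 120 N, or if a joint passes its speed limit or range.

## Working session

There is one attempt and no reset: what is moved stays moved. The work goes in short steps, Python scripts to look and compute and a shell command to move; the robot and the scene stay as the last step left them, time stands still between calls to the robot, and variables do not carry over. Pictures are saved under pics/ and viewed, at most 11 in all, crops included, and the job is handed in when it is done.

```bash
ls; mkdir -p pics
python3 - <<'E'
from rig import robot,cams
import cv2,numpy as np
for n in("side","top"):
    cv2.imwrite(f"pics/{n}0.png",cv2.resize(cams.read_camera(n),(800,600),interpolation=cv2.INTER_CUBIC)); c=cams.calibration(n); print(n,{k:np.round(v,4).tolist() if not isinstance(v,str) else v for k,v in c.items()})
print(robot.read_state())
E
```

```text
pics
side {'intrinsics': [[448.8923, 0.0, 252.9932], [0.0, 448.8923, 195.6137], [0.0, 0.0, 1.0]], 'origin': [0.1194, 1.044, 1.5768], 'orientation': [0.1816, -0.9024, -2.5689]}
top {'intrinsics': [[484.7042, 0.0, 251.6834], [0.0, 484.7042, 194.7167], [0.0, 0.0, 1.0]], 'origin': [0.492, 0.0157, 2.0409], 'orientation': [0.0283, -0.045, -1.5466]}
{'time_s': 0.1, 'q': array([-1.17147935,  0.41792864, -0.01032942,  1.61410233,  0.0046886 ,
        1.11069967, -0.05302001]), 'joint_vel': array([ 7.74786853e-04, -1.21944344e-03, -9.08349010e-05, -1.16429658e-03,
       -1.33291621e-03,  7.56586945e-05,  2.23940992e-03]), 'effort': array([ 1.06067844e-03, -8.65816855e+01,  6.79881535e-01, -4.35636127e+01,
        1.91897369e-02,  4.83445387e-03,  2.21303850e-05]), 'eef_pos': array([0.26653303, 0.56497654, 0.23071864]), 'tcp_rot': array([-6.86790846e-01, -3.06541895e+00,  1.72671351e-03]), 'contact_force': array([-0.74699012,  0.36715906,  0.25472155]), 'ft_torque': array([-0.00537788,  0.03491933,  0.01740972]), 'gripper_force': 0.0, 'width': 0.9963784999757965}
```

View pics/side0.png

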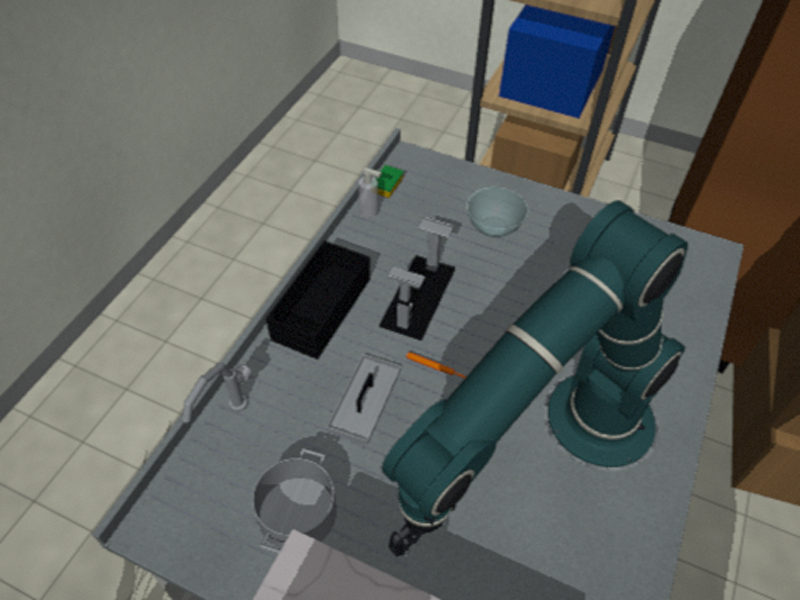

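View pics/top0.png

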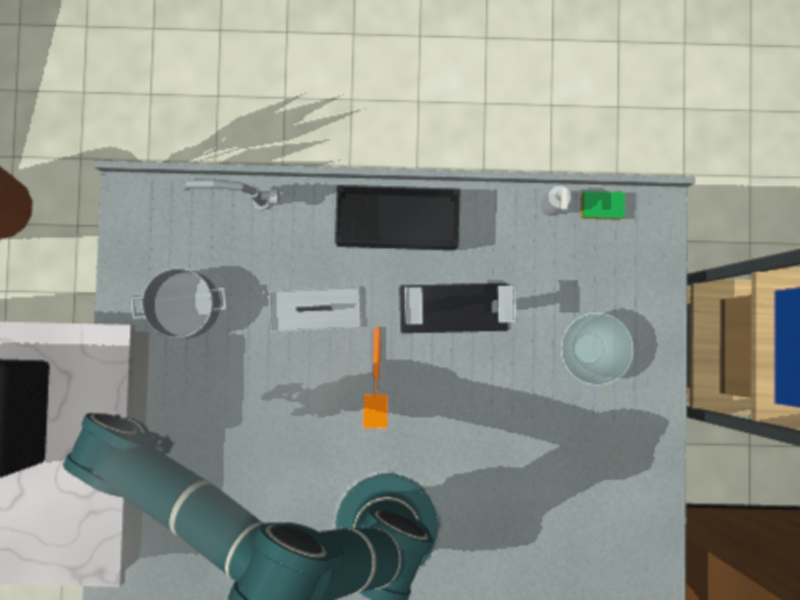

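The top view (800x600 px) shows the rack base at (455,307), with the telescopic post's ledge either at left (413,305) or right. The tray is at (318,308), the spatula at (376,378), the pot at (183,303) and the bowl at (597,348). The side view shows the rack at (420,290) and the tray at (366,396). Next I'll crop in and measure.

```bash
cat > h.py <<'E'
from rig import robot,cams
import cv2,numpy as np
from scipy.spatial.transform import Rotation as R
def cal(n):
    c=cams.calibration(n); return np.array(c["intrinsics"]),np.array(c["origin"]),R.from_rotvec(c["orientation"]).as_matrix()
def ray(n,u,v):
    K,o,M=cal(n); d=np.linalg.inv(K)@[u,v,1]; return o,M@(d*[1,-1,-1])
def plane(n,u,v,z):
    o,d=ray(n,u,v); return o+d*(z-o[2])/d[2]
def proj(n,p):
    K,o,M=cal(n); c=M.T@(np.array(p)-o)*[1,-1,-1]; q=K@c; return q[:2]/q[2]
def tri(a,b):
    (o1,d1),(o2,d2)=ray("top",*a),ray("side",*b)
    t=np.linalg.lstsq(np.c_[d1,-d2],o2-o1,rcond=None)[0]
    p,q=o1+d1*t[0],o2+d2*t[1]; return (p+q)/2,np.linalg.norm(p-q)
E
python3 - <<'E'
from h import *
t=cams.read_camera("top");s=cams.read_camera("side")
cv2.imwrite("pics/t.raw.png",t);cv2.imwrite("pics/s.raw.png",s)
a=cv2.resize(t[175:220,168:338],(800,212),interpolation=cv2.INTER_CUBIC)
b=cv2.resize(s[135:290,200:310],None,fx=3.8,fy=3.8,interpolation=cv2.INTER_CUBIC)[:388]
b=cv2.resize(s[135:220,235:310],None,fx=4.5,fy=4.5,interpolation=cv2.INTER_CUBIC)
c=cv2.resize(s[220:290,205:265],None,fx=4.5,fy=4.5,interpolation=cv2.INTER_CUBIC)
im=np.zeros((600,800,3),np.uint8);im[:212]=a;im[215:215+b.shape[0],:b.shape[1]]=b;im[215:215+c.shape[0],400:400+c.shape[1]]=c
cv2.imwrite("pics/c1.png",im)
# base black
for n,img,box,z in(("top",t,(175,220,250,340),.012),("side",s,(155,225,235,300),.012)):
    m=(img.max(2)<45).astype(np.uint8); k=np.zeros_like(m);k[box[0]:box[1],box[2]:box[3]]=1
    c=max(cv2.findContours(m*k,0,1)[0],key=cv2.contourArea)
    P=np.array([plane(n,*p[0],z)[:2] for p in cv2.convexHull(c)],np.float32)
    print(n,cv2.boundingRect(c),cv2.minAreaRect(P))
m=(np.abs(t.astype(int)).min(2)>150).astype(np.uint8);
for c in cv2.findContours(m[175:220,168:338].copy(),0,1)[0]:
    if cv2.contourArea(c)>25: print("bright",cv2.minAreaRect(c+[168,175]))
E
```

```text
top (272, 182, 46, 22) ((0.5842416882514954, -0.1923426389694214), (0.08317422866821289, 0.20039381086826324), 16.638500213623047)
side (243, 164, 48, 54) ((0.5832816362380981, -0.1581292748451233), (0.1274830400943756, 0.28794968128204346), 2.782768726348877)
bright ((243.5, 195.0), (12.0, 9.0), 90.0)
bright ((265.5, 195.0), (22.0, 7.0), 90.0)
bright ((325.0, 194.5), (23.0, 12.0), 90.0)
bright ((203.4165496826172, 198.33013916015625), (43.50629425048828, 61.83890151977539), 87.79740142822266)
```

View pics/c1.png

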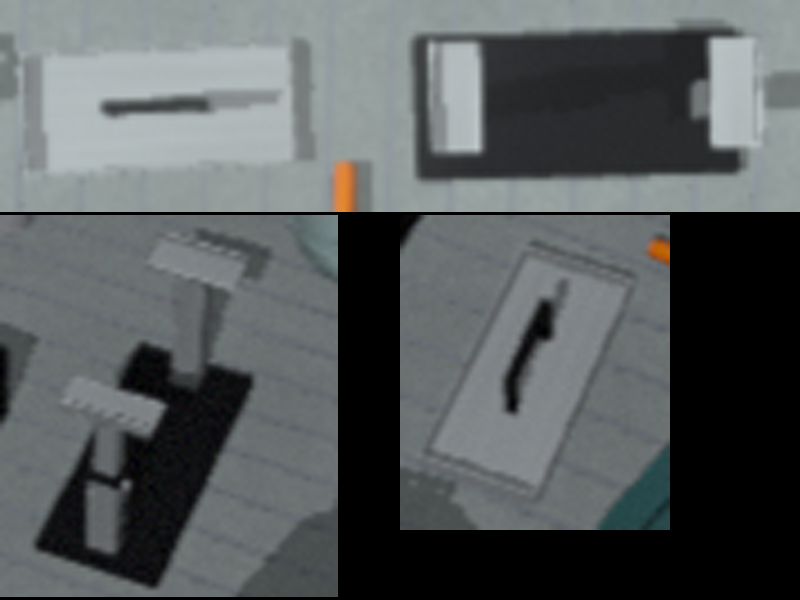

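The crops show the fixed ledge on the right (735,92) and the telescopic ledge on the left (456,97). The handle bar runs from (101,108) to (212,103) in the top crop, and from (545,302) to (512,408) in the side crop. I'll cross-check these against the side-view base fit.

Run:
```python
from h import *
T=lambda x,y:(x/4.7059+168-.4,y/4.711+175-.4)
S=lambda x,y:((x)/4.5+235-.4,(y-215)/4.5+135-.4)
S2=lambda x,y:((x-400)/4.5+205-.4,(y-215)/4.5+220-.4)
c=np.array([.583,-.158,0]);y=.0485
M=R.from_euler("z",y).as_matrix()
for nm,l,pt,ps in(("rail",[0,.115,.215],T(456,97),S(113,405)),("fix",[0,-.115,.18],T(735.5,92.5),S(198,262))):
    p=c+M@l; print(nm,p,"top plane",plane("top",*pt,p[2]),"side plane",plane("side",*ps,p[2]),"tri",tri(pt,ps))
# base corners
for q in((417,180),(740,172),(415,36)): print("base top",plane("top",*T(*q),.012)[:2], M.T@(plane("top",*T(*q),.012)-c))
for q in((38,546),(157,587),(253,377)): print("base side",M.T@(plane("side",*S(*q),.012)-c))
for a,b in(((101,108),(512,405)),((212,103),(546,305))):
    print("bar end",plane("top",*T(*a),.062)[:2],plane("side",*S2(*b),.055)[:2],tri(T(*a),S2(*b)))
for q in((427,452),(538,497),(635,275),(532,243)): print("tray rim side",plane("side",*S2(*q),.016)[:2])
for q in((25,172),(313,160),(310,38),(27,52)): print("tray rim top",plane("top",*T(*q),.016)[:2])
```

```text
rail [ 0.57742469 -0.04313523  0.215     ] top plane [ 0.57722226 -0.05119625  0.215     ] side plane [ 0.57555422 -0.04738163  0.215     ] tri (array([ 0.5773586 , -0.0514202 ,  0.20991655]), np.float64(0.00021521173108467992))
fix [ 0.58857531 -0.27286477  0.18      ] top plane [ 0.58804398 -0.28109224  0.18      ] side plane [ 0.58828203 -0.27865959  0.18      ] tri (array([ 0.58867323, -0.2813336 ,  0.17736699]), np.float64(0.0010494297911847227))
base top [ 0.51208705 -0.02560156] [-0.06441076  0.13568068  0.012     ]
base top [ 0.52600798 -0.31307191] [-0.06444304 -0.15212653  0.012     ]
base top [ 0.64018773 -0.02085386] [0.06376946 0.13421235 0.012     ]
base side [0.05876354 0.14119552 0.012     ]
base side [-0.06508116  0.14269155  0.012     ]
base side [-0.06211064 -0.14675747  0.012     ]
bar end [0.56741055 0.25081946] [0.55567184 0.27209629] (array([0.56732414, 0.25509373, 0.02031442]), np.float64(0.0036018961740525417))
bar end [0.57405622 0.15480205] [0.57413709 0.16782351] (array([0.57711049, 0.15731616, 0.03802855]), np.float64(0.0044330538830271845))
tray rim side [0.61260115 0.32552317]
tray rim side [0.50625706 0.32335099]
tray rim side [0.52574468 0.08052627]
tray rim side [0.62795835 0.08907433]
tray rim top [0.51089935 0.32181225]
tray rim top [0.52757175 0.06714853]
tray rim top [0.63583809 0.07255196]
tray rim top [0.6172754  0.32335241]
```

```bash
cat >> h.py <<'E'
C=np.array([.583,-.1625,0]);YAW=.048;RM=R.from_euler("z",YAW)
def W(l): return C+RM.apply(l)
def ori(tilt=0,yaw=YAW):  # tool z forward-down by tilt deg, tool y = +y
    s,c=np.sin(np.radians(tilt)),np.cos(np.radians(tilt))
    return R.from_euler("z",yaw)*R.from_matrix(np.array([[-c,0,s],[0,1,0],[-s,0,-c]]))
def plan(p=None,o=None):
    """translation in the current tool axes, then turn in tool axes"""
    s=robot.read_state(); r=R.from_rotvec(s["tcp_rot"])
    print("t",s["time_s"],"pos",np.round(s["eef_pos"],4),"F",np.round(s["contact_force"],1),"w",round(s["width"],3))
    if p is not None: print("target",np.round(p,4),"tool shift mm",np.round(r.inv().apply(np.array(p)-s["eef_pos"])*1000,1))
    if o is not None: print("turn deg",np.round(np.degrees((r.inv()*o).as_rotvec()),2))
E
python3 - <<'E'
from h import *
plan([.4,.3,.4],ori(40)); plan(W([-.12,.115,.30]),ori(0))
E
```

```text
t 0.2 pos [0.2666 0.565  0.2309] F [ 0.1  0.6 -0.6] w 1.001
target [0.4 0.3 0.4] tool shift mm [-233.8 -182.9 -168.9]
turn deg [ -9.82 -39.19 -26.84]
t 0.2 pos [0.2666 0.565  0.2309] F [ 0.1  0.6 -0.6] w 1.001
target [ 0.4576 -0.0534  0.3   ] tool shift mm [-436.7 -477.8  -68.7]
turn deg [-4.000e-02 -1.000e-02 -2.801e+01]
```

```bash
python3 -m handwheel '{"linear":[[0,0,-0.03],[0,0,-0.03],[0,0,-0.03],[0,0,-0.03],[-0.02,-0.022,0],[-0.02,-0.022,0],[-0.02,-0.022,0],[-0.02,-0.022,0],[-0.02,-0.022,0],[-0.02,-0.022,0],[-0.02,-0.022,0],[-0.02,-0.022,0]],"rotation":[[0,0,0],[0,0,0],[0,0,0],[0,0,0],[0,0,0],[0,0,0],[0,0,0],[0,0,0],[0,0,0],[0,0,0],[0,0,0],[0,0,0]]}' -1 40
python3 -m handwheel '{"linear":[[-0.02,-0.022,0],[-0.02,-0.022,0],[-0.02,-0.022,0],[-0.02,-0.022,0],[-0.02,-0.022,0],[-0.02,-0.022,0],[-0.02,-0.022,0],[-0.02,-0.022,0],[-0.02,-0.022,0],[-0.02,-0.022,0],[-0.02,-0.022,0],[-0.02,-0.022,0]],"rotation":[[0,0,0],[0,0,0],[0,0,0],[0,0,0],[0,0,0],[0,0,0],[0,0,0],[0,0,0],[0,0,0],[0,0,0],[0,0,0],[0,0,0]]}'
python3 - <<'E'
from h import *
plan(W([-.09,.115,.25]),ori(40)); print(robot.read_state()["q"].round(2))
E
```

```text
time_s: 1.2
eef_pos: [0.3364, 0.3363, 0.3512]
tcp_rot: [-0.687, -3.065, -0.0]
contact_force: [-0.0, -0.1, 0.4]
width: 0.004
gripper_force: 0.0
time_s: 2.2
eef_pos: [0.4407, -0.0049, 0.3514]
tcp_rot: [0.687, 3.065, 0.0]
contact_force: [0.0, 0.7, -0.5]
width: 0.001
gripper_force: 0.0
t 2.2 pos [ 0.4407 -0.0049  0.3514] F [ 0.   0.7 -0.5] w 0.001
target [ 0.4876 -0.052   0.25  ] tool shift mm [-62.4 -22.6 101.4]
turn deg [ -9.76 -39.17 -26.85]
[-0.59 -0.04  0.52  1.89  0.02  1.29  1.05]
```

```bash
python3 -m handwheel '{"linear":[[0,0,0],[0,0,0],[0,0,0],[0,0,0],[0,0,0],[0,0,0],[0,0,0],[0,0,0],[0,0,0],[0,0,0],[0,0,0],[0,0,0]],"rotation":[[-0.98,-3.92,-2.69],[-0.98,-3.92,-2.69],[-0.98,-3.92,-2.69],[-0.98,-3.92,-2.69],[-0.98,-3.92,-2.69],[-0.98,-3.92,-2.69],[-0.98,-3.92,-2.69],[-0.98,-3.92,-2.69],[-0.98,-3.92,-2.69],[-0.98,-3.92,-2.69],[0,0,0],[0,0,0]]}'
python3 - <<'E'
from h import *
plan(W([-.10,.115,.098]),ori(40)); print(robot.read_state()["q"].round(2))
E
```

```text
time_s: 3.2
eef_pos: [0.4377, -0.0025, 0.3527]
tcp_rot: [0.029, 2.542, 0.031]
contact_force: [-0.2, 0.7, -0.2]
width: 0.002
gripper_force: 0.0
t 3.2 pos [ 0.4377 -0.0025  0.3527] F [-0.2  0.7 -0.2] w 0.002
target [ 0.4776 -0.0524  0.098 ] tool shift mm [109.2 -56.6 232. ]
turn deg [-0.84 -5.63 -3.81]
[-0.27 -0.39  0.13  2.27  0.18  0.66  1.31]
```

```bash
python3 -m handwheel '{"linear":[[0.0109,-0.0057,0.0232],[0.0109,-0.0057,0.0232],[0.0109,-0.0057,0.0232],[0.0109,-0.0057,0.0232],[0.0109,-0.0057,0.0232],[0.0109,-0.0057,0.0232],[0.0109,-0.0057,0.0232],[0.0109,-0.0057,0.0232],[0,0,0],[0,0,0],[0,0,0]],"rotation":[[0,0,0],[0,0,0],[0,0,0],[0,0,0],[0,0,0],[0,0,0],[0,0,0],[0,0,0],[-0.4,-2.8,-1.9],[-0.4,-2.8,-1.9],[0,0,0]]}'
python3 - <<'E'
from h import *
plan(W([-.10,.115,.15]),ori(40)); print(robot.read_state()["q"].round(2))
E
```

```text
time_s: 4.12
eef_pos: [0.4613, -0.0374, 0.2042]
tcp_rot: [-0.007, 2.507, 0.005]
contact_force: [0.3, 1.3, -0.2]
width: -0.001
gripper_force: 0.0
t 4.1167 pos [ 0.4613 -0.0374  0.2042] F [ 0.3  1.3 -0.2] w -0.001
target [ 0.4776 -0.0524  0.15  ] tool shift mm [ 19.  -15.2  53.2]
turn deg [-1.39 -3.64 -1.97]
[-0.82 -0.19  0.79  2.49  0.69  0.19  0.95]
```

```bash
python3 -m handwheel '{"linear":[[0.005,-0.004,0.013],[0.005,-0.004,0.013],[0.005,-0.004,0.013],[0.005,-0.004,0.013],[0,0,0]],"rotation":[[0,0,0],[0,0,0],[0,0,0],[0,0,0],[-1.4,-3.6,-2.0]]}'
python3 - <<'E'
from h import *
plan(W([-.07,.115,.098]),ori(40)); print(robot.read_state()["q"].round(2))
cv2.imwrite("pics/side1.png",cv2.resize(cams.read_camera("side")[100:280,190:430],(800,600),interpolation=cv2.INTER_CUBIC))
E
```

```text
time_s: 4.53
eef_pos: [0.4674, -0.0452, 0.1805]
tcp_rot: [-0.027, 2.482, 0.005]
contact_force: [1.0, 2.1, 0.9]
width: -0.002
gripper_force: 0.0
t 4.5333 pos [ 0.4674 -0.0452  0.1805] F [1.  2.1 0.9] w -0.002
target [ 0.5076 -0.051   0.098 ] tool shift mm [18.9 -6.4 89.7]
turn deg [-1.11 -2.21 -1.09]
[-1.26 -0.25  1.25  2.52  1.41  0.19  0.31]
```

View pics/side1.png

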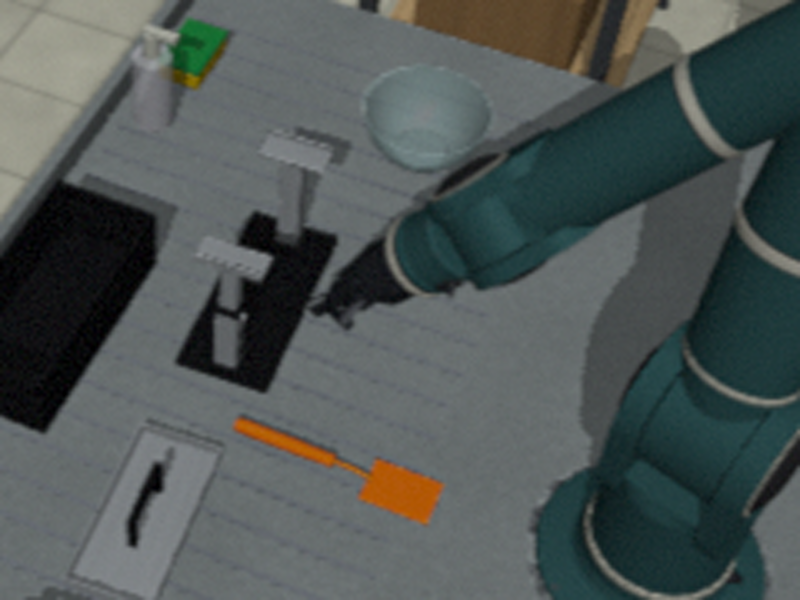

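The stand and tray are unmoved, with the gripper at (335,305) in front of the post, tilted toward it. I'll carry on outward, where the arm has more room.

```bash
python3 -m handwheel '{"linear":[[0.0032,-0.001,0.015],[0.0032,-0.001,0.015],[0.0032,-0.001,0.015],[0.0032,-0.001,0.015],[0.0032,-0.001,0.015],[0.0032,-0.001,0.015],[0,0,0],[0,0,0]],"rotation":[[0,0,0],[0,0,0],[0,0,0],[0,0,0],[0,0,0],[0,0,0],[-1.1,-2.2,-1.1],[0,0,0]]}'
python3 - <<'E'
from h import *
plan(W([-.07,.115,.098]),ori(40)); print(robot.read_state()["q"].round(2))
E
```

```text
time_s: 5.25
eef_pos: [0.457, -0.0419, 0.1706]
tcp_rot: [-0.036, 2.454, -0.014]
contact_force: [0.1, 0.4, 0.5]
width: -0.0
gripper_force: 0.0
t 5.25 pos [ 0.457  -0.0419  0.1706] F [0.1 0.4 0.5] w -0.0
target [ 0.5076 -0.051   0.098 ] tool shift mm [ 7.3 -8.8 88.2]
turn deg [-1.81 -0.63 -0.41]
[-1.27 -0.23  1.25  2.57  1.86  0.19 -0.14]
```

```bash
python3 -m handwheel '{"linear":[[-0.006,-0.0015,0.005],[-0.006,-0.0015,0.005],[-0.006,-0.0015,0.005],[-0.006,-0.0015,0.005],[-0.006,-0.0015,0.005],[-0.006,-0.0015,0.005],[0,0,0],[0,0,0]],"rotation":[[0,0,0],[0,0,0],[0,0,0],[0,0,0],[0,0,0],[0,0,0],[0,0,0],[0,0,0]]}'
python3 - <<'E'
from h import *
plan(W([-.06,.115,.115]),ori(40)); print(robot.read_state()["q"].round(2))
E
```

```text
time_s: 5.92
eef_pos: [0.4863, -0.0443, 0.1927]
tcp_rot: [-0.027, 2.457, -0.022]
contact_force: [0.6, -0.0, -0.1]
width: 0.004
gripper_force: 0.0
t 5.9167 pos [ 0.4863 -0.0443  0.1927] F [ 0.6 -0.  -0.1] w 0.004
target [ 0.5176 -0.0505  0.115 ] tool shift mm [25.1 -4.8 80.1]
turn deg [-2.24 -0.8  -0.66]
[-1.28 -0.22  1.25  2.49  1.44  0.19  0.26]
```

```bash
cat > kin.py <<'E'
from h import *
from scipy.optimize import least_squares
import itertools
D=[([-1.171,.418,-.010,1.614,.005,1.111,-.053],[.2665,.565,.2307],[-.6868,-3.0654,.0017]),
([-.59,-.04,.52,1.89,.02,1.29,1.05],[.4407,-.0049,.3514],[.687,3.065,0]),
([-.27,-.39,.13,2.27,.18,.66,1.31],[.4377,-.0025,.3527],[.029,2.542,.031]),
([-.82,-.19,.79,2.49,.69,.19,.95],[.4613,-.0374,.2042],[-.007,2.507,.005]),
([-1.26,-.25,1.25,2.52,1.41,.19,.31],[.4674,-.0452,.1805],[-.027,2.482,.005]),
([-1.27,-.23,1.25,2.57,1.86,.19,-.14],[.457,-.0419,.1706],[-.036,2.454,-.014]),
([-1.28,-.22,1.25,2.49,1.44,.19,.26],[.4863,-.0443,.1927],[-.027,2.457,-.022])]
def fk(P,s,q):
    b1,b7,h,L1,L2,L3,a0,a1,a2,a3=P
    r=R.from_euler("z",s[0]*q[0]+b1);p=r.apply([a0,0,h]);
    r=r*R.from_euler("y",q[1])*R.from_euler("z",s[1]*q[2]);p=p+r.apply([a1,0,L1])
    r=r*R.from_euler("y",q[3])*R.from_euler("z",s[2]*q[4]);p=p+r.apply([a2,0,L2])
    r=r*R.from_euler("y",q[5]);p=p+r.apply([a3,0,L3])
    return p,r*R.from_euler("z",s[3]*q[6]+b7)
def fit():
    best=None
    for s in itertools.product([1,-1],repeat=4):
        for b in (0,1.57,3.14,-1.57):
            f=lambda P:np.concatenate([np.r_[5*(fk(P,s,q)[0]-p),(fk(P,s,q)[1].inv()*R.from_rotvec(r)).as_rotvec()] for q,p,r in D])
            o=least_squares(f,[0,b,.35,.4,.4,.3,0,0,0,0],loss="soft_l1",f_scale=.05,max_nfev=60)
            if best is None or o.cost<best[0]: best=(o.cost,s,o.x)
    return best
if __name__=="__main__":
    c,s,P=fit();print(c,s,P.round(3))
    for q,p,r in D: print((fk(P,s,q)[0]-p).round(3),np.linalg.norm((fk(P,s,q)[1].inv()*R.from_rotvec(r)).as_rotvec()).round(3))
    np.save("P.npy",np.r_[s,P])
    lo=np.array([-2.81,-.39,-1.27,.06,-1.19,.19,-2.82]);hi=np.array([2.81,2.02,1.25,2.57,4.33,2,2.82])
    rng=np.random.default_rng(0)
    for tilt in(30,35,40,45):
      for x,z in((-.03,.098),(-.06,.115),(-.07,.15)):
        sol=[]
        for k in range(25):
            o=least_squares(lambda q:np.r_[10*(fk(P,s,q)[0]-W([x,.115,z])),3*(fk(P,s,q)[1].inv()*ori(tilt)).as_rotvec()],rng.uniform(lo,hi),bounds=(lo,hi),max_nfev=60)
            if o.cost<1e-4: sol.append(o.x.round(2).tolist())
        print(tilt,x,z,len(sol),sol[:4])
E
python3 kin.py
```

```text
0.005158975335549385 (-1, -1, -1, -1) [-0.048  1.531  0.295  0.504  0.472  0.323 -0.007  0.008 -0.009  0.004]
[ 0.001  0.002 -0.003] 0.009
[-0.006  0.004  0.   ] 0.013
[0.005 0.009 0.007] 0.029
[ 0.001  0.005 -0.001] 0.024
[-0.002 -0.004 -0.   ] 0.028
[-0.003 -0.001 -0.002] 0.027
[-0.001 -0.003 -0.001] 0.025
30 -0.03 0.098 4 [[0.88, 0.41, -0.86, 2.31, 1.39, 0.19, 0.43], [0.88, 0.4, -0.86, 2.31, 1.39, 0.19, 0.43], [0.88, 0.41, -0.87, 2.31, 1.39, 0.19, 0.43], [0.88, 0.41, -0.87, 2.31, 1.39, 0.19, 0.43]]
30 -0.06 0.115 7 [[1.05, 0.35, -1.02, 2.37, 1.24, 0.19, 0.58], [1.23, 0.51, -1.27, 2.37, 1.46, 0.38, 0.42], [1.23, 0.52, -1.27, 2.37, 1.46, 0.38, 0.42], [1.22, 0.51, -1.26, 2.37, 1.45, 0.37, 0.43]]
30 -0.07 0.15 13 [[0.12, 0.11, -0.01, 2.36, -0.57, 0.19, 2.28], [1.3, 0.28, -1.27, 2.37, 0.81, 0.23, 0.99], [-0.47, 0.13, 0.61, 2.36, -0.84, 0.23, 2.52], [1.28, 0.27, -1.25, 2.37, 0.77, 0.22, 1.02]]
35 -0.03 0.098 10 [[0.98, 0.46, -0.97, 2.36, 2.03, 0.24, -0.16], [0.91, 0.42, -0.87, 2.36, 2.13, 0.19, -0.29], [0.99, 0.46, -0.97, 2.36, 2.03, 0.24, -0.16], [-0.08, 0.29, 0.2, 2.35, 4.15, 0.19, -2
[... 674 characters left out ...]
0.19, -2.36], [0.1, 0.11, 0.04, 2.46, 4.08, 0.19, -2.36], [0.1, 0.11, 0.04, 2.47, 4.08, 0.19, -2.36]]
45 -0.03 0.098 9 [[0.29, 0.34, -0.17, 2.45, 3.43, 0.43, -1.68], [-0.18, 0.35, 0.34, 2.45, 3.68, 0.49, -2.01], [0.03, 0.34, 0.11, 2.45, 3.57, 0.46, -1.86], [1.18, 0.72, -1.2, 2.46, 2.47, 0.56, -0.41]]
45 -0.06 0.115 12 [[1.28, 0.64, -1.27, 2.52, 2.48, 0.51, -0.45], [0.53, 0.27, -0.39, 2.51, 3.41, 0.39, -1.61], [1.26, 0.6, -1.24, 2.52, 2.53, 0.48, -0.52], [1.28, 0.64, -1.27, 2.52, 2.48, 0.5, -0.45]]
45 -0.07 0.15 12 [[1.35, 0.35, -1.27, 2.52, 2.77, 0.28, -0.88], [0.67, 0.14, -0.52, 2.52, 3.59, 0.29, -1.81], [0.55, 0.14, -0.4, 2.52, 3.63, 0.3, -1.87], [0.3, 0.13, -0.14, 2.52, 3.7, 0.32, -1.96]]
```

```bash
cat > jp.py <<'E'
from h import *
import kin
_=np.load("P.npy");S=tuple(_[:4]);P=_[4:]
LO=np.array([-2.81,-.39,-1.27,.06,-1.19,.19,-2.82])+.03;HI=np.array([2.81,2.02,1.25,2.57,4.33,2,2.82])-.03
def ik(p,o,q0,w=.02,lo=LO,hi=HI):
    best=None;rng=np.random.default_rng(1)
    for k in range(12):
        st=np.clip(q0+(k>0)*rng.normal(0,.8,7),lo+1e-3,hi-1e-3)
        f=lambda q:np.r_[100*(kin.fk(P,S,q)[0]-p),30*(kin.fk(P,S,q)[1].inv()*o).as_rotvec(),w*(q-q0)]
        s=least_squares(f,st,bounds=(lo,hi),max_nfev=200)
        if best is None or s.cost<best.cost: best=s
    q=best.x; a,b=kin.fk(P,S,q); print("ik q",q.round(2),"err",np.abs(a-p).max().round(4),np.degrees((b.inv()*o).magnitude()).round(2)); return q
from scipy.optimize import least_squares
def rows(q0,q1,n):
    print('joint steps',np.abs((q1-q0)/n*12).round(2)); L=[];A=[]
    Q=[q0+(q1-q0)*(.5-.5*np.cos(np.pi*i/n) if 0 else i/n) for i in range(n+1)]
    F=[kin.fk(P,S,q) for q in Q]
    for (p,r),(p2,r2) in zip(F,F[1:]):
        L.append(r.inv().apply(p2-p).round(4).tolist());A.append(np.degrees((r.inv()*r2).as_rotvec()).round(1).tolist())
    print("pos",[f[0].round(2).tolist() for f in F[::4]]); print('{"linear":%s,"rotation":%s}'%(L,A))
E
python3 - <<'E'
from jp import *
q=robot.read_state()["q"]; lo=LO.copy();lo[5]=.28;lo[4]=3.0
g=ik(W([-.07,.115,.15]),ori(43),q,lo=lo)
rows(q,g,24)
E
```

```text
ik q [-0.42  0.14  0.58  2.5   3.97  0.32 -2.28] err 0.0 0.0
joint steps [0.43 0.18 0.33 0.01 1.26 0.06 1.27]
pos [[0.49, -0.05, 0.19], [0.5, -0.08, 0.21], [0.51, -0.1, 0.22], [0.53, -0.1, 0.23], [0.53, -0.09, 0.22], [0.53, -0.07, 0.19], [0.51, -0.05, 0.15]]
{"linear":[[-0.005, -0.0088, -0.0009], [-0.0051, -0.0081, -0.0006], [-0.0052, -0.0074, -0.0003], [-0.0052, -0.0066, -0.0], [-0.0051, -0.0057, 0.0003], [-0.0049, -0.0048, 0.0005], [-0.0046, -0.0038, 0.0008], [-0.0042, -0.0028, 0.0011], [-0.0037, -0.0018, 0.0013], [-0.0031, -0.0008, 0.0015], [-0.0024, 0.0002, 0.0018], [-0.0016, 0.0011, 0.002], [-0.0007, 0.002, 0.0022], [0.0003, 0.0028, 0.0023], [0.0014, 0.0035, 0.0025], [0.0025, 0.0041, 0.0026], [0.0037, 0.0047, 0.0028], [0.0049, 0.0051, 0.0029], [0.0061, 0.0054, 0.003], [0.0074, 0.0056, 0.0031], [0.0086, 0.0057, 0.0032], [0.0098, 0.0057, 0.0032], [0.011, 0.0055, 0.0033], [0.0121, 0.0052, 0.0033]],"rotation":[[1.6, -1.0, -0.1], [1.5, -1.0, -0.1], [1.3, -1.1, -0.1], [1.2, -1.1, -0.1], [1.0, -1.1, -0.1], [0.8, -1.1, -0.1], [0.7, -1.0, -0.1], [0.5, -1.0, -0.1], [0.3, -0.9, -0.1], [0.1, -0.8, -0.1], [-0.1, -0.7, -0.1], [-0.3, -0.6, -0.1], [-0.4, -0.4, -0.1], [-0.6, -0.3, -0.1], [-0.8, -0.1, -0.0], [-0.9, 0.1, 0.0], [-1.0, 0.3, 0.1], [-1.1, 0.5, 0.1], [-1.2, 0.7, 0.2], [-1.3, 0.9, 0.3], [-1.3, 1.1, 0.4], [-1.3, 1.3, 0.4], [-1.3, 1.5, 0.5], [-1.3, 1.7, 0.6]]}
```

```bash
python3 -m handwheel '{"linear":[[-0.013,0,-0.015],[-0.013,0,-0.015],[-0.013,0,-0.015],[-0.013,0,-0.015],[0,0,0]],"rotation":[[0,0,0],[0,0,0],[0,0,0],[0,0,0],[0,0,0]]}'
python3 - <<'E'
from jp import *
q=robot.read_state()["q"];print(q.round(2)); lo=LO.copy();lo[5]=.26;lo[4]=2.6
for t in (50,58):
  for x,z in((-.12,.2),(-.11,.16),(-.12,.24)):
    print(t,x,z);g=ik(W([x,.115,z]),ori(t),q,lo=lo)
    if (t,z)==(50,.2): rows(q,g,24)
E
```

```text
time_s: 6.33
eef_pos: [0.4893, -0.0422, 0.2732]
tcp_rot: [-0.027, 2.453, -0.019]
contact_force: [0.7, -0.3, 0.3]
width: 0.001
gripper_force: 0.0
[-1.   -0.38  0.86  2.39  0.89  0.44  0.81]
50 -0.12 0.2
ik q [ 0.08 -0.07  0.14  2.54  4.3   0.26 -2.52] err 0.0219 3.58
joint steps [0.54 0.15 0.36 0.08 1.71 0.09 1.67]
pos [[0.49, -0.04, 0.28], [0.51, -0.1, 0.32], [0.54, -0.12, 0.35], [0.55, -0.11, 0.36], [0.55, -0.08, 0.33], [0.52, -0.06, 0.28], [0.48, -0.06, 0.21]]
{"linear":[[-0.0099, -0.0191, -0.0011], [-0.0108, -0.0167, -0.0008], [-0.0114, -0.0141, -0.0005], [-0.0116, -0.0115, -0.0002], [-0.0113, -0.0088, 0.0001], [-0.0107, -0.0061, 0.0003], [-0.0097, -0.0036, 0.0005], [-0.0083, -0.0012, 0.0007], [-0.0066, 0.001, 0.0008], [-0.0047, 0.0029, 0.0009], [-0.0025, 0.0046, 0.001], [-0.0002, 0.0059, 0.001], [0.0022, 0.0069, 0.0011], [0.0046, 0.0075, 0.0011], [0.0071, 0.0079, 0.0011], [0.0094, 0.0079, 0.0011], [0.0117, 0.0076, 0.0011], [0.0137, 0.007, 0.0011], [0.0156, 0.0062, 0.0012], [0.0172, 0.0052, 0.0012], [0.0186, 0.004, 0.0013], [0.0197, 0.0027, 0.0014], [0.0205, 0.0013, 0.0014], [0.02
[... 173 characters left out ...]
0.0], [-0.3, -2.0, -0.1], [-0.7, -1.6, -0.1], [-1.0, -1.3, -0.1], [-1.3, -0.9, -0.1], [-1.5, -0.5, -0.1], [-1.6, -0.0, -0.0], [-1.7, 0.4, 0.0], [-1.7, 0.8, 0.1], [-1.7, 1.2, 0.2], [-1.6, 1.6, 0.2], [-1.5, 1.9, 0.3], [-1.4, 2.2, 0.4], [-1.2, 2.5, 0.5], [-1.0, 2.7, 0.6], [-0.8, 2.8, 0.7], [-0.5, 2.9, 0.7]]}
50 -0.11 0.16
ik q [ 0.27  0.06 -0.03  2.54  4.01  0.34 -2.21] err 0.0227 4.44
50 -0.12 0.24
ik q [-1.21 -0.29  1.22  2.54  2.6   0.26 -0.81] err 0.0521 3.41
58 -0.12 0.2
ik q [ 0.3  -0.03  0.01  2.54  4.23  0.42 -2.39] err 0.0356 7.52
58 -0.11 0.16
ik q [ 0.35  0.13 -0.04  2.54  3.97  0.52 -2.09] err 0.0406 7.64
58 -0.12 0.24
ik q [-0.08 -0.17  0.32  2.54  4.3   0.28 -2.5 ] err 0.0288 5.61
```

Run:
```python
from jp import *
q=robot.read_state()["q"]; lo=LO.copy();lo[5]=.24;lo[4]=2.6;hi=HI.copy();hi[4]=4.1
for t in (42,46,50):
  for x,z in((-.09,.17),(-.08,.18),(-.08,.16),(-.07,.2)):
    print(t,x,z);g=ik(W([x,.115,z]),ori(t),q,lo=lo,hi=hi)
    if (t,x,z)==(46,-.08,.18): rows(q,g,24)
```

```text
42 -0.09 0.17
ik q [-0.88  0.05  1.04  2.53  4.1   0.24 -2.39] err 0.0016 0.55
42 -0.08 0.18
ik q [-1.02  0.05  1.17  2.51  4.1   0.24 -2.41] err 0.0041 1.38
42 -0.08 0.16
ik q [-0.34  0.08  0.5   2.5   4.07  0.25 -2.36] err 0.0 0.0
42 -0.07 0.2
ik q [-1.07  0.04  1.22  2.5   4.1   0.24 -2.41] err 0.0112 2.87
46 -0.09 0.17
ik q [ 0.21  0.04 -0.02  2.54  3.91  0.29 -2.16] err 0.0032 0.62
46 -0.08 0.18
ik q [-0.63  0.04  0.79  2.53  3.94  0.29 -2.22] err 0.0 0.0
joint steps [0.18 0.21 0.03 0.07 1.52 0.07 1.51]
pos [[0.49, -0.04, 0.28], [0.51, -0.1, 0.29], [0.53, -0.12, 0.31], [0.55, -0.11, 0.31], [0.55, -0.09, 0.28], [0.54, -0.06, 0.24], [0.5, -0.05, 0.18]]
{"linear":[[-0.0053, -0.0159, 0.0031], [-0.0062, -0.0139, 0.0032], [-0.0068, -0.0119, 0.0031], [-0.0071, -0.0098, 0.0031], [-0.0071, -0.0076, 0.0031], [-0.0068, -0.0056, 0.003], [-0.0063, -0.0035, 0.0029], [-0.0055, -0.0016, 0.0028], [-0.0045, 0.0002, 0.0027], [-0.0033, 0.0018, 0.0026], [-0.0018, 0.0033, 0.0025], [-0.0003, 0.0045, 0.0024], [0.0015, 0.0055, 0.0023], [0.0033, 0.0063, 0.0022], [0.0051, 0.0069, 0.002], [0.007, 0.0072, 0
[... 437 characters left out ...]
0.9, -0.1], [-1.1, -0.6, -0.1], [-1.3, -0.3, -0.0], [-1.4, 0.0, -0.0], [-1.5, 0.3, 0.0], [-1.5, 0.7, 0.1], [-1.5, 1.0, 0.1], [-1.5, 1.3, 0.1], [-1.4, 1.6, 0.2], [-1.3, 1.9, 0.3], [-1.1, 2.2, 0.3], [-1.0, 2.4, 0.4], [-0.8, 2.6, 0.4]]}
46 -0.08 0.16
ik q [ 0.18  0.09 -0.01  2.54  3.77  0.33 -2.02] err 0.0001 0.03
46 -0.07 0.2
ik q [ 0.68 -0.01 -0.5   2.5   4.1   0.24 -2.37] err 0.0008 0.27
50 -0.09 0.17
ik q [ 0.24  0.06 -0.04  2.54  3.87  0.35 -2.09] err 0.0125 2.4
50 -0.08 0.18
ik q [ 0.22  0.05 -0.03  2.54  3.82  0.35 -2.07] err 0.0064 1.23
50 -0.08 0.16
ik q [ 0.25  0.11 -0.06  2.54  3.74  0.4  -1.97] err 0.0096 1.76
50 -0.07 0.2
ik q [-0.85  0.01  1.01  2.54  3.81  0.33 -2.09] err 0.0 0.0
```

```bash
python3 -m handwheel '{"linear":[[-0.0099,-0.0191,-0.0011],[-0.0108,-0.0167,-0.0008],[-0.0114,-0.0141,-0.0005],[-0.0116,-0.0115,-0.0002],[-0.0113,-0.0088,0.0001],[-0.0107,-0.0061,0.0003],[-0.0097,-0.0036,0.0005],[-0.0083,-0.0012,0.0007],[-0.0066,0.001,0.0008],[-0.0047,0.0029,0.0009],[-0.0025,0.0046,0.001],[-0.0002,0.0059,0.001]],"rotation":[[3.4,-2.4,0.6],[3.0,-2.6,0.5],[2.5,-2.7,0.4],[2.0,-2.7,0.3],[1.5,-2.7,0.2],[1.0,-2.6,0.1],[0.6,-2.5,0],[0.1,-2.2,0],[-0.3,-2.0,-0.1],[-0.7,-1.6,-0.1],[-1.0,-1.3,-0.1],[-1.3,-0.9,-0.1]]}'
python3 - <<'E'
from jp import *
q=robot.read_state()["q"];print(q.round(2)); lo=LO.copy();lo[5]=.24;lo[4]=2.6;hi=HI.copy();hi[4]=4.3
g=ik(W([-.12,.115,.2]),ori(50),q,lo=lo,hi=hi)
rows(q,g,12)
E
```

```text
time_s: 7.33
eef_pos: [0.5504, -0.107, 0.3479]
tcp_rot: [0.036, 1.99, -0.233]
contact_force: [-0.7, -0.6, -0.4]
width: 0.005
gripper_force: 0.0
[-0.85 -0.29  0.82  2.47  2.37  0.45 -0.59]
ik q [-0.02 -0.08  0.23  2.54  4.3   0.24 -2.53] err 0.0211 3.7
joint steps [0.84 0.21 0.6  0.07 1.93 0.2  1.94]
pos [[0.55, -0.11, 0.35], [0.55, -0.08, 0.35], [0.53, -0.05, 0.29], [0.48, -0.06, 0.21]]
{"linear":[[-0.0082, 0.0072, -0.0014], [-0.0037, 0.0091, -0.0009], [0.001, 0.0102, -0.0005], [0.0056, 0.0105, -0.0002], [0.01, 0.0101, 0.0001], [0.014, 0.009, 0.0004], [0.0175, 0.0074, 0.0007], [0.0204, 0.0054, 0.0009], [0.0226, 0.0031, 0.0012], [0.0242, 0.0006, 0.0015], [0.0251, -0.0019, 0.0018], [0.0254, -0.0043, 0.0021]],"rotation":[[-1.5, -2.1, 0.1], [-1.9, -1.3, 0.1], [-2.1, -0.5, 0.1], [-2.2, 0.3, 0.1], [-2.1, 1.0, 0.2], [-2.0, 1.7, 0.3], [-1.7, 2.3, 0.4], [-1.4, 2.8, 0.5], [-1.1, 3.2, 0.6], [-0.7, 3.4, 0.8], [-0.3, 3.6, 0.9], [0.1, 3.7, 1.0]]}
```

Works well (q5 2.37, so it's past the awkward spot).

```bash
python3 -m handwheel '{"linear":[[-0.0082,0.0072,-0.0014],[-0.0037,0.0091,-0.0009],[0.001,0.0102,-0.0005],[0.0056,0.0105,-0.0002],[0.01,0.0101,0.0001],[0.014,0.009,0.0004],[0.0175,0.0074,0.0007],[0.0204,0.0054,0.0009],[0.0226,0.0031,0.0012]],"rotation":[[-1.5,-2.1,0.1],[-1.9,-1.3,0.1],[-2.1,-0.5,0.1],[-2.2,0.3,0.1],[-2.1,1.0,0.2],[-2.0,1.7,0.3],[-1.7,2.3,0.4],[-1.4,2.8,0.5],[-1.1,3.2,0.6]]}'
python3 - <<'E'
from jp import *
q=robot.read_state()["q"];print(q.round(2)); lo=LO.copy();lo[5]=.24;lo[4]=2.6;hi=HI.copy();hi[4]=4.3
g=ik(W([-.085,.115,.165]),ori(44),q,lo=lo,hi=hi)
rows(q,g,10)
E
```

```text
time_s: 8.08
eef_pos: [0.5185, -0.0404, 0.2684]
tcp_rot: [-0.114, 2.138, 0.063]
contact_force: [0.2, 0.6, -0.0]
width: -0.001
gripper_force: 0.0
[-1.11 -0.36  1.12  2.53  2.75  0.25 -0.87]
ik q [-0.72  0.08  0.89  2.53  4.01  0.3  -2.3 ] err 0.0 0.0
joint steps [0.47 0.53 0.27 0.   1.52 0.07 1.72]
pos [[0.52, -0.05, 0.27], [0.52, -0.05, 0.26], [0.51, -0.05, 0.2]]
{"linear":[[-0.0005, -0.0031, 0.0018], [0.0016, -0.0017, 0.0025], [0.0038, -0.0006, 0.0032], [0.0062, 0.0004, 0.0038], [0.0087, 0.001, 0.0044], [0.0112, 0.0014, 0.0049], [0.0138, 0.0015, 0.0054], [0.0163, 0.0012, 0.0058], [0.0187, 0.0007, 0.0063], [0.021, -0.0001, 0.0067]],"rotation":[[0.8, -0.3, -0.2], [0.5, 0.0, -0.2], [0.3, 0.4, -0.1], [0.1, 0.7, -0.0], [-0.1, 1.1, 0.1], [-0.2, 1.5, 0.2], [-0.3, 1.9, 0.4], [-0.3, 2.3, 0.5], [-0.3, 2.7, 0.7], [-0.3, 3.1, 0.9]]}
```

```bash
python3 -m handwheel '{"linear":[[-0.0005,-0.0031,0.0018],[0.0016,-0.0017,0.0025],[0.0038,-0.0006,0.0032],[0.0062,0.0004,0.0038],[0.0087,0.001,0.0044],[0.0112,0.0014,0.0049],[0.0138,0.0015,0.0054],[0.0163,0.0012,0.0058],[0.0187,0.0007,0.0063],[0.021,0,0.0067],[0,0,0]],"rotation":[[0.8,-0.3,-0.2],[0.5,0,-0.2],[0.3,0.4,-0.1],[0.1,0.7,0],[-0.1,1.1,0.1],[-0.2,1.5,0.2],[-0.3,1.9,0.4],[-0.3,2.3,0.5],[-0.3,2.7,0.7],[-0.3,3.1,0.9],[0,0,0]]}'
python3 - <<'E'
from jp import *
q=robot.read_state()["q"];print(q.round(2)); plan(W([-.06,.115,.098]),ori(42))
E
```

```text
time_s: 9.0
eef_pos: [0.5167, -0.0451, 0.2164]
tcp_rot: [-0.093, 2.23, 0.034]
contact_force: [-0.8, 0.1, -0.1]
width: 0.001
gripper_force: 0.0
[-1.1  -0.01  1.24  2.54  3.68  0.33 -1.93]
t 9.0 pos [ 0.5167 -0.0451  0.2164] F [-0.8  0.1 -0.1] w 0.001
target [ 0.5176 -0.0505  0.098 ] tool shift mm [93.2 -4.5 73.1]
turn deg [ 0.99 10.11  1.56]
```

```bash
python3 -m handwheel '{"linear":[[0.005,0,-0.006],[0.0093,-0.0005,0.0073],[0.0093,-0.0005,0.0073],[0.0093,-0.0005,0.0073],[0.0093,-0.0005,0.0073],[0.0093,-0.0005,0.0073],[0.0093,-0.0005,0.0073],[0.0093,-0.0005,0.0073],[0.0093,-0.0005,0.0073],[0.0093,-0.0005,0.0073],[0.0093,-0.0005,0.0073],[0,0,0]],"rotation":[[0,0,0],[0,0,0],[0,0,0],[0,0,0],[0,0,0],[0,0,0],[0,0,0],[0,0,0],[0,0,0],[0,0,0],[0,0,0],[0,0,0]]}'
python3 - <<'E'
from jp import *
q=robot.read_state()["q"];print(q.round(2)); plan(W([-.06,.115,.098]),ori(42))
E
```

```text
time_s: 10.0
eef_pos: [0.5117, -0.0532, 0.1495]
tcp_rot: [-0.099, 2.226, 0.016]
contact_force: [-0.3, -0.3, 1.1]
width: 0.005
gripper_force: 0.0
[-0.11  0.23  0.27  2.57  3.51  0.6  -1.77]
t 10.0 pos [ 0.5117 -0.0532  0.1495] F [-0.3 -0.3  1.1] w 0.005
target [ 0.5176 -0.0505  0.098 ] tool shift mm [37.   3.4 36.2]
turn deg [ 0.32 10.37  2.13]
```

```bash
python3 -m handwheel '{"linear":[[0,0,0],[0,0,0],[0.004,0,0.008],[0.004,0,0.008],[0.004,0,0.008],[0.004,0,0.008],[0.004,0,0.008],[0,0,0]],"rotation":[[0.1,5,1],[0.2,5,1],[0,0,0],[0,0,0],[0,0,0],[0,0,0],[0,0,0],[0,0,0]]}'
python3 - <<'E'
from jp import *
q=robot.read_state()["q"];print(q.round(2)); plan(W([-.05,.115,.098]),ori(42))
cv2.imwrite("pics/s2.png",cv2.resize(cams.read_camera("side")[150:240,220:340],(800,600),interpolation=cv2.INTER_CUBIC))
E
```

```text
time_s: 10.67
eef_pos: [0.524, -0.0508, 0.1063]
tcp_rot: [-0.065, 2.402, 0.024]
contact_force: [-0.5, -0.2, 0.3]
width: -0.001
gripper_force: 0.0
[-0.13  0.3   0.25  2.47  3.58  0.4  -1.91]
t 10.6667 pos [ 0.524  -0.0508  0.1063] F [-0.5 -0.2  0.3] w -0.001
target [ 0.5275 -0.05    0.098 ] tool shift mm [3.  0.5 8.5]
turn deg [0.17 0.34 0.29]
```

View pics/s2.png

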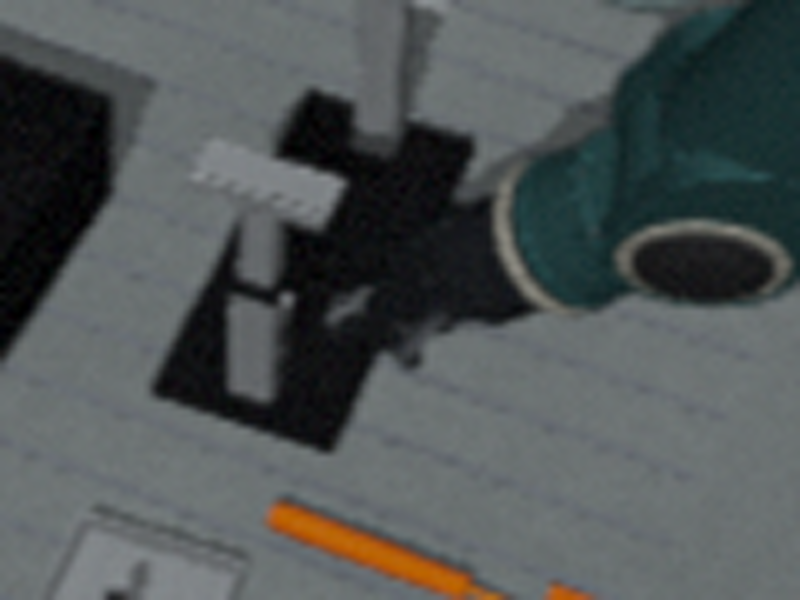

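The picture shows the button at about (287,299) and the closed fingertips at about (335,312), just in front of it. I'll compare both with the predicted projections.

Run:
```python
from h import *
f=lambda p:((proj("side",p)-[220,150]+.4)/.15).round(0)
s=robot.read_state();r=R.from_rotvec(s["tcp_rot"])
print("button",f(W([-.0215,.115,.105])),"tcp",f(s["eef_pos"]),"corners",[f(s["eef_pos"]+r.apply([x,y,0])) for x in(-.011,.011) for y in (-.01,.01)])
print("rail corners",[f(W([x,.115+y,.215])) for x in(-.045,.045) for y in (-.02,.02)])
b=(263.05-.4+.0,194.85-.4); o,d=ray("side",*b)
print("button from pixel, z .105:",plane("side",*b,.105), "expected",W([-.0215,.115,.105]))
plan(W([-.0215,.115,.105])-r.apply([-.011,0,0]))
```

```text
button [292. 305.] tcp [341. 318.] corners [array([335., 295.]), array([323., 318.]), array([358., 318.]), array([347., 341.])]
rail corners [array([346., 179.]), array([323., 226.]), array([208., 136.]), array([183., 182.])]
button from pixel, z .105: [ 0.56092245 -0.05150032  0.105     ] expected [ 0.55600688 -0.04866406  0.105     ]
t 10.7167 pos [ 0.5238 -0.0508  0.1067] F [ 0.1 -0.2 -0. ] w 0.0
target [ 0.5479 -0.0491  0.0976] tool shift mm [-11.7   0.4  23. ]
```

```bash
python3 -m handwheel '{"linear":[[-0.0028,0,0.0068],[-0.0028,0,0.0066],[-0.0028,0,0.0066],[0,0,0]],"rotation":[[0,0,0],[0,0,0],[0,0,0],[0,0,0]]}'
python3 -m handwheel '{"linear":[[-0.0015,0,0.0013],[-0.0015,0,0.0013],[0,0,0]],"rotation":[[0,0,0],[0,0,0],[0,0,0]]}'
python3 -m handwheel '{"linear":[[-0.0015,0,0.0013],[0,0,0]],"rotation":[[0,0,0],[0,0,0]]}'
python3 -m handwheel '{"linear":[[-0.0015,0,0.0013],[0,0,0]],"rotation":[[0,0,0],[0,0,0]]}'
```

```text
time_s: 11.05
eef_pos: [0.5447, -0.0498, 0.0974]
tcp_rot: [-0.063, 2.402, 0.026]
contact_force: [-0.7, -0.1, 0.2]
width: -0.001
gripper_force: 0.0
time_s: 11.3
eef_pos: [0.5473, -0.0498, 0.0975]
tcp_rot: [-0.062, 2.403, 0.026]
contact_force: [-0.6, 0.5, -0.2]
width: -0.001
gripper_force: 0.0
time_s: 11.47
eef_pos: [0.5493, -0.0497, 0.0975]
tcp_rot: [-0.062, 2.403, 0.026]
contact_force: [-0.0, -0.0, 0.2]
width: 0.002
gripper_force: 0.0
time_s: 11.63
eef_pos: [0.551, -0.0496, 0.0973]
tcp_rot: [-0.062, 2.403, 0.026]
contact_force: [-1.5, -0.0, 0.6]
width: -0.001
gripper_force: 0.8
```

Contact starts at x≈0.550. I'll press on.

```bash
python3 -m handwheel '{"linear":[[-0.0015,0,0.0013],[0,0,0]],"rotation":[[0,0,0],[0,0,0]]}'
python3 -m handwheel '{"linear":[[-0.0011,0,0.001],[0,0,0]],"rotation":[[0,0,0],[0,0,0]]}'
python3 - <<'E'
from h import *
plan();im=cams.read_camera("side");cv2.imwrite("pics/s3.raw.png",im)
E
```

```text
time_s: 11.8
eef_pos: [0.5526, -0.0495, 0.0972]
tcp_rot: [-0.062, 2.404, 0.026]
contact_force: [-3.8, -0.3, 1.3]
width: 0.003
gripper_force: 1.9
time_s: 11.97
eef_pos: [0.5541, -0.0495, 0.0971]
tcp_rot: [-0.062, 2.404, 0.026]
contact_force: [-4.3, -0.7, -0.2]
width: -0.003
gripper_force: 2.1
t 11.9667 pos [ 0.5541 -0.0495  0.0971] F [-4.3 -0.7 -0.2] w -0.003
```

```bash
python3 -m handwheel '{"linear":[[-0.0011,0,0.001],[0,0,0]],"rotation":[[0,0,0],[0,0,0]]}'
python3 -m handwheel '{"linear":[[-0.0008,0,0.0007],[0,0,0],[0,0,0]],"rotation":[[0,0,0],[0,0,0],[0,0,0]]}'
python3 - <<'E'
from h import *
def rail():
    im=cams.read_camera("top"); m=(im[180:212,255:275].min(2)>150); ys,xs=np.nonzero(m); print("rail px",xs.min()+255,xs.max()+255,(xs.mean()+255).round(2),m.sum())
rail();im=cams.read_camera("side");cv2.imwrite("pics/s4.raw.png",im)
m0=cv2.imread("pics/s.raw.png")[170:190,245:275].min(2)>115; m1=im[170:190,245:275].min(2)>115
for m in(m0,m1): ys,xs=np.nonzero(m);print(m.sum(),xs.mean().round(2),ys.mean().round(2))
E
```

```text
time_s: 12.18
eef_pos: [0.5555, -0.0494, 0.097]
tcp_rot: [-0.062, 2.404, 0.026]
contact_force: [-5.2, 0.2, -1.2]
width: 0.003
gripper_force: 2.1
time_s: 12.43
eef_pos: [0.5571, -0.0492, 0.0975]
tcp_rot: [-0.062, 2.403, 0.026]
contact_force: [-2.2, -0.1, -0.8]
width: -0.002
gripper_force: 0.9
rail px 255 272 265.07 184
119 14.01 5.91
115 14.08 7.44
```

```bash
python3 -m handwheel '{"linear":[[0,0,0],[0.005,0,-0.0045],[0.006,0,-0.0055],[0.008,0,-0.007],[0.01,0,-0.009],[0.01,0,-0.009],[0,0,0]],"rotation":[[0,0,0],[0,0,0],[0,0,0],[0,0,0],[0,0,0],[0,0,0],[0,0,0]]}'
python3 - <<'E'
from h import *
plan(); im=cams.read_camera("side");cv2.imwrite("pics/s5.raw.png",im)
a=cv2.imread("pics/s.raw.png")
f=lambda i:cv2.resize(i[165:220,238:278],(400,550),interpolation=cv2.INTER_CUBIC)
cv2.imwrite("pics/c5.png",np.hstack([f(a),f(im)]))
for z in(.215,.198,.18): print(z,((proj("side",W([-.045,.115,z]))-[238,165]+.5)*10).round(0))
E
```

```text
time_s: 13.12
eef_pos: [0.5015, -0.0522, 0.0966]
tcp_rot: [-0.061, 2.405, 0.026]
contact_force: [0.6, -0.4, -0.7]
width: -0.004
gripper_force: 0.0
t 13.1167 pos [ 0.5015 -0.0522  0.0966] F [ 0.6 -0.4 -0.7] w -0.004
0.215 [323. 154.]
0.198 [321. 182.]
0.18 [319. 210.]
```

View pics/c5.png

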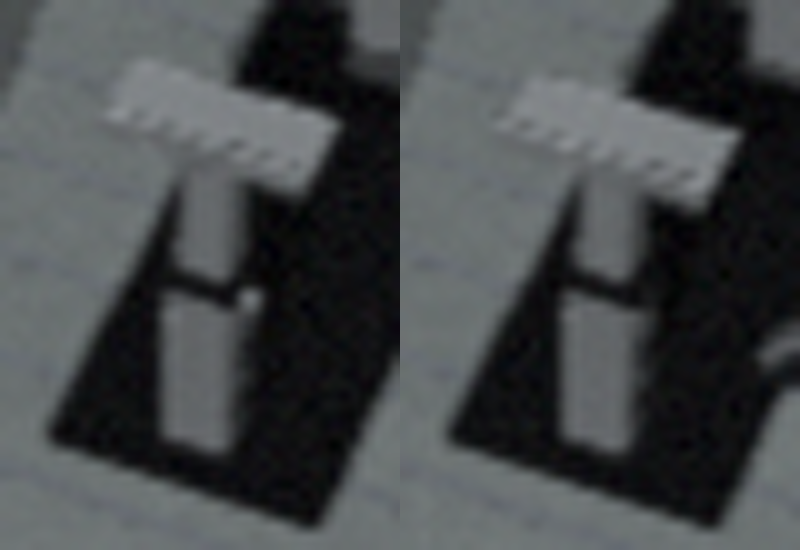

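The right-hand crop shows the button gone from its hole and the ledge about 20 px lower, so the post has slipped. Next I'll push the ledge down from above with the fingertips.

Run:
```python
from jp import *
q=robot.read_state()["q"];print(q.round(2)); lo=LO-.02;hi=HI+.02
for x,z,t in((-.085,.18,46),(-.085,.23,46),(-.07,.25,46),(-.02,.25,46),(0,.25,50),(0,.2,46),(0,.18,40),(0,.18,46)):
    print(x,z,t);q=ik(W([x,.115,z]),ori(t),q,lo=lo,hi=hi)
plan(W([-.083,.115,.25]),ori(47))
```

```text
[-0.13  0.31  0.27  2.52  3.56  0.45 -1.88]
-0.085 0.18 46
ik q [-0.11  0.02  0.28  2.54  3.92  0.28 -2.19] err 0.0 0.0
-0.085 0.23 46
ik q [ 0.13 -0.1   0.04  2.51  4.32  0.2  -2.6 ] err 0.0041 1.3
-0.07 0.25 46
ik q [ 0.22 -0.1  -0.07  2.48  4.32  0.2  -2.62] err 0.0085 2.81
-0.02 0.25 46
ik q [ 1.15 -0.03 -1.01  2.4   4.32  0.2  -2.64] err 0.0071 2.63
0 0.25 50
ik q [-0.92  0.03  1.03  2.36  4.2   0.2  -2.54] err 0.0 0.01
0 0.2 46
ik q [-0.82  0.19  0.98  2.36  4.27  0.32 -2.66] err 0.0 0.0
0 0.18 40
ik q [-0.33  0.18  0.44  2.33  4.32  0.2  -2.68] err 0.0048 1.89
0 0.18 46
ik q [-0.41  0.19  0.55  2.37  4.03  0.3  -2.39] err 0.0 0.0
t 13.1667 pos [ 0.5031 -0.052   0.0971] F [ 0.3 -0.3 -0.1] w 0.003
target [ 0.4946 -0.0516  0.25  ] tool shift mm [ -96.5    1.2 -118.9]
turn deg [ 0.23 -4.75  0.09]
```

```bash
python3 -m handwheel '{"linear":[[-0.007,0,-0.013],[-0.008,0,-0.012],[-0.009,0,-0.012],[-0.009,0,-0.012],[-0.0105,0,-0.0105],[-0.0105,0,-0.0105],[-0.0105,0,-0.0105],[-0.0105,0,-0.0105],[-0.0105,0,-0.0105],[-0.0105,0,-0.0105],[-0.0105,0,-0.0105],[0,0,0]],"rotation":[[0,-2,0],[0,-2,0],[0,-2,0],[0,-2,0],[0,0,0],[0,0,0],[0,0,0],[0,0,0],[0,0,0],[0,0,0],[0,0,0],[0,0,0]]}'
python3 - <<'E'
from jp import *
print(robot.read_state()["q"].round(2));plan(W([0.01,.115,.25]),ori(50))
E
```

```text
time_s: 14.17
eef_pos: [0.4904, -0.0534, 0.2399]
tcp_rot: [-0.057, 2.287, 0.036]
contact_force: [0.5, -0.1, -0.5]
width: 0.004
gripper_force: 0.0
[ 0.25 -0.1  -0.1   2.5   4.15  0.19 -2.46]
t 14.1667 pos [ 0.4904 -0.0534  0.2399] F [ 0.5 -0.1 -0.5] w 0.004
target [ 0.5875 -0.0472  0.25  ] tool shift mm [-71.5   1.2  66.6]
turn deg [ 0.48 -1.09 -0.13]
```

```bash
python3 -m handwheel '{"linear":[[-0.012,0,0],[-0.009,0,0.009],[-0.009,0,0.009],[-0.009,0,0.009],[-0.009,0,0.009],[-0.009,0,0.009],[-0.009,0,0.009],[-0.009,0,0.009],[-0.003,0,0.004],[0,0,0]],"rotation":[[0,0,0],[0,0,0],[0,0,0],[0,0,0],[0,0,0],[0,0,0],[0,0,0],[0,0,0],[0,0,0],[0,0,0]]}'
python3 - <<'E'
from jp import *
print(robot.read_state()["q"].round(2));plan(W([0.007,.115,.208]),ori(48))
E
```

```text
time_s: 15.0
eef_pos: [0.5304, -0.0545, 0.2466]
tcp_rot: [-0.062, 2.292, 0.034]
contact_force: [0.0, -0.5, 0.8]
width: 0.002
gripper_force: 0.0
[ 1.24 -0.01 -1.08  2.39  4.28  0.19 -2.57]
t 15.0 pos [ 0.5304 -0.0545  0.2466] F [ 0.  -0.5  0.8] w 0.002
target [ 0.5845 -0.0473  0.208 ] tool shift mm [-6.9  4.  66.3]
turn deg [0.52 0.66 0.12]
```

```bash
python3 -m handwheel '{"linear":[[-0.0024,0.001,0.008],[-0.0024,0.001,0.008],[-0.0024,0.001,0.008],[-0.0024,0.001,0.008],[-0.0024,0.001,0.008],[-0.0024,0.001,0.008],[0,0,0]],"rotation":[[0,-1,0],[0,-1,0],[0,-1,0],[0,0,0],[0,0,0],[0,0,0],[0,0,0]]}'
python3 - <<'E'
from jp import *
print(robot.read_state()["q"].round(2));plan(W([0.007,.115,.208]),ori(50))
E
```

```text
time_s: 15.58
eef_pos: [0.5679, -0.0443, 0.2313]
tcp_rot: [-0.068, 2.254, 0.043]
contact_force: [-0.2, 0.3, 0.1]
width: -0.002
gripper_force: 0.0
[ 0.79  0.11 -0.72  2.36  3.47  0.19 -1.76]
t 15.5833 pos [ 0.5679 -0.0443  0.2313] F [-0.2  0.3  0.1] w -0.002
target [ 0.5845 -0.0473  0.208 ] tool shift mm [ 7.6 -4.2 27.4]
turn deg [0.97 0.8  0.23]
```

```bash
python3 -m handwheel '{"linear":[[0.0019,-0.001,0.0068],[0.0019,-0.001,0.0068],[0.0019,-0.001,0.0068],[0.0019,-0.001,0.0068],[0,0,0]],"rotation":[[0,0,0],[0,0,0],[0,0,0],[0,0,0],[0,0,0]]}'
python3 -m handwheel '{"linear":[[0.003,0,0.0026],[0.003,0,0.0026],[0,0,0]],"rotation":[[0,0,0],[0,0,0],[0,0,0]]}'
python3 - <<'E'
from jp import *
print(robot.read_state()["q"].round(2));plan(W([0.007,.115,.188]),ori(50))
E
```

```text
time_s: 16.0
eef_pos: [0.5836, -0.0479, 0.2081]
tcp_rot: [-0.067, 2.254, 0.042]
contact_force: [-0.6, 0.3, -0.5]
width: -0.001
gripper_force: 0.0
time_s: 16.25
eef_pos: [0.5837, -0.048, 0.2009]
tcp_rot: [-0.066, 2.253, 0.042]
contact_force: [0.4, -0.5, 0.3]
width: 0.002
gripper_force: 0.0
[ 0.63  0.21 -0.57  2.36  3.28  0.27 -1.54]
t 16.25 pos [ 0.5837 -0.048   0.2009] F [ 0.4 -0.5  0.3] w 0.002
target [ 0.5845 -0.0473  0.188 ] tool shift mm [9.5 0.6 8.8]
turn deg [0.9  0.86 0.2 ]
```

```bash
python3 -m handwheel '{"linear":[[0.0025,0,0.002],[0.0025,0,0.002],[0,0,0]],"rotation":[[0,0,0],[0,0,0],[0,0,0]]}'
python3 -m handwheel '{"linear":[[0.0025,0,0.002],[0,0,0]],"rotation":[[0,0,0],[0,0,0]]}'
python3 -m handwheel '{"linear":[[0.0025,0,0.002],[0,0,0]],"rotation":[[0,0,0],[0,0,0]]}'
```

```text
time_s: 16.5
eef_pos: [0.584, -0.048, 0.1948]
tcp_rot: [-0.066, 2.253, 0.042]
contact_force: [0.3, 0.2, 2.0]
width: -0.003
gripper_force: 0.5
time_s: 16.67
eef_pos: [0.584, -0.0481, 0.1917]
tcp_rot: [-0.066, 2.253, 0.042]
contact_force: [0.6, 0.6, 1.4]
width: -0.0
gripper_force: 0.5
time_s: 16.83
eef_pos: [0.584, -0.048, 0.1885]
tcp_rot: [-0.066, 2.253, 0.042]
contact_force: [-0.9, 0.3, 0.7]
width: 0.003
gripper_force: 0.0
```

```bash
python3 -m handwheel '{"linear":[[0.0015,0,0.0013],[0,0,0]],"rotation":[[0,0,0],[0,0,0]]}'
python3 -m handwheel '{"linear":[[0.0015,0,0.0013],[0,0,0]],"rotation":[[0,0,0],[0,0,0]]}'
python3 - <<'E'
from h import *
plan(); im=cams.read_camera("side");cv2.imwrite("pics/s6.raw.png",im)
f=lambda i:cv2.resize(i[165:220,238:278],(400,550),interpolation=cv2.INTER_CUBIC)
cv2.imwrite("pics/c6.png",np.hstack([f(cv2.imread("pics/s5.raw.png")),f(im)]))
E
```

```text
time_s: 17.0
eef_pos: [0.5841, -0.048, 0.1866]
tcp_rot: [-0.066, 2.253, 0.042]
contact_force: [-0.8, -0.4, 2.3]
width: -0.0
gripper_force: 1.2
time_s: 17.17
eef_pos: [0.5843, -0.0481, 0.1849]
tcp_rot: [-0.066, 2.252, 0.041]
contact_force: [-8.3, -0.8, 12.1]
width: 0.003
gripper_force: 6.2
t 17.1667 pos [ 0.5843 -0.0481  0.1849] F [-8.3 -0.8 12.1] w 0.003
```

View pics/c6.png

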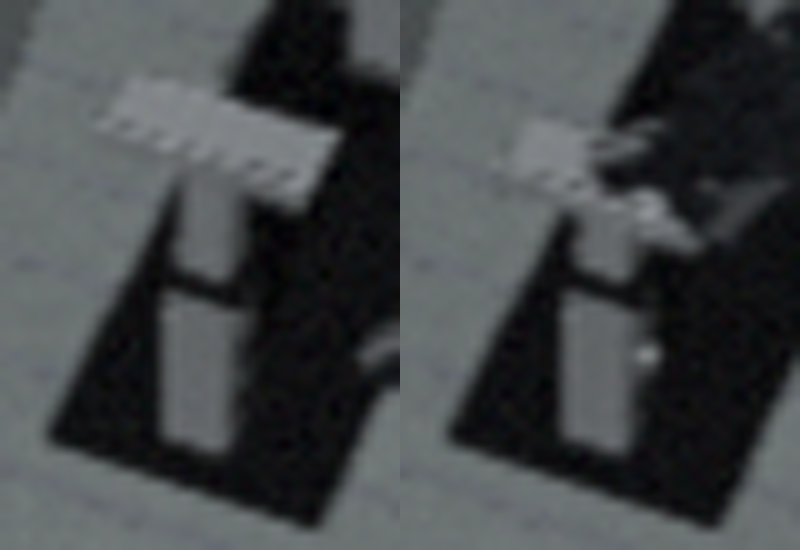

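The button is out again at (648,353), 35 mm lower, and the push meets 12 N of hard resistance, so the post is locked one hole down. I'll lift away and plan the move over to the tray.

```bash
python3 -m handwheel '{"linear":[[-0.008,0,-0.0065],[-0.0155,0,-0.013],[-0.0155,0,-0.013],[-0.0155,0,-0.013],[-0.0155,0,-0.013],[0,0,0]],"rotation":[[0,0,0],[0,0,0],[0,0,0],[0,0,0],[0,0,0],[0,0,0]]}'
python3 - <<'E'
from jp import *
q=robot.read_state()["q"];print(q.round(2));plan()
for a in (-.3,.3):
  lo=LO.copy();hi=HI.copy();hi[4]=1.2
  if a<0: hi[2]=.3
  g=ik([.55,.2,.28],ori(0,.07-np.pi/2),np.array([-.35,.1,0,1.9,0,1.1,-.3]),lo=lo,hi=hi)
rows(q,g,36)
E
```

```text
time_s: 17.72
eef_pos: [0.5841, -0.0472, 0.2368]
tcp_rot: [-0.076, 2.254, 0.039]
contact_force: [0.8, 0.8, 0.1]
width: -0.001
gripper_force: 0.0
[ 0.4   0.1  -0.32  2.33  3.68  0.2  -1.98]
t 17.7167 pos [ 0.5841 -0.0472  0.2368] F [0.8 0.8 0.1] w -0.001
ik q [-0.38  0.3  -0.02  1.66  0.01  1.18 -0.32] err 0.0 0.0
ik q [-0.38  0.3  -0.02  1.66  0.01  1.18 -0.32] err 0.0 0.0
joint steps [0.26 0.07 0.1  0.22 1.23 0.33 0.55]
pos [[0.6, -0.05, 0.23], [0.66, -0.04, 0.29], [0.71, -0.05, 0.35], [0.74, -0.08, 0.39], [0.74, -0.11, 0.41], [0.72, -0.12, 0.39], [0.69, -0.1, 0.36], [0.65, -0.04, 0.31], [0.6, 0.07, 0.28], [0.55, 0.2, 0.28]]
{"linear":[[-0.0229, 0.0027, 0.0035], [-0.0225, 0.0023, 0.0037], [-0.0219, 0.0018, 0.004], [-0.0212, 0.0014, 0.0042], [-0.0204, 0.0009, 0.0043], [-0.0194, 0.0004, 0.0044], [-0.0182, -0.0001, 0.0044], [-0.017, -0.0006, 0.0043], [-0.0156, -0.0012, 0.0042], [-0.0141, -0.0017, 0.004], [-0.0125, -0.0022, 0.0037], [-0.0109, -0.0028, 0.0033], [-0.0091, -0.0033, 0.0028], [-0.0073, -0.0039, 0.0022], [-0.0054, -0.0044, 0.0016], [-0.0035, -0.005, 0.001], [-0.0015, -0.0055,
[... 482 characters left out ...]
0.0338, -0.0109, -0.0075], [0.0353, -0.0106, -0.007]],"rotation":[[0.1, -2.7, 2.6], [0.3, -2.6, 2.6], [0.4, -2.6, 2.6], [0.6, -2.6, 2.6], [0.8, -2.5, 2.6], [1.0, -2.4, 2.6], [1.2, -2.3, 2.6], [1.4, -2.2, 2.5], [1.6, -2.0, 2.5], [1.7, -1.9, 2.5], [1.9, -1.7, 2.5], [2.1, -1.5, 2.5], [2.3, -1.3, 2.4], [2.4, -1.0, 2.4], [2.6, -0.8, 2.3], [2.7, -0.5, 2.3], [2.8, -0.3, 2.2], [2.9, 0.0, 2.1], [3.0, 0.3, 2.0], [3.1, 0.6, 1.9], [3.2, 0.9, 1.8], [3.2, 1.2, 1.6], [3.3, 1.5, 1.5], [3.3, 1.8, 1.3], [3.3, 2.1, 1.2], [3.2, 2.4, 1.0], [3.2, 2.7, 0.8], [3.2, 3.0, 0.6], [3.1, 3.2, 0.4], [3.0, 3.5, 0.2], [2.9, 3.7, 0.0], [2.8, 4.0, -0.2], [2.7, 4.2, -0.4], [2.6, 4.4, -0.6], [2.5, 4.6, -0.9], [2.3, 4.8, -1.1]]}
```

```bash
python3 -m handwheel '{"linear":[[-0.0229,0.0027,0.0035],[-0.0225,0.0023,0.0037],[-0.0219,0.0018,0.004],[-0.0212,0.0014,0.0042],[-0.0204,0.0009,0.0043],[-0.0194,0.0004,0.0044],[-0.0182,-0.0001,0.0044],[-0.017,-0.0006,0.0043],[-0.0156,-0.0012,0.0042],[-0.0141,-0.0017,0.004],[-0.0125,-0.0022,0.0037],[-0.0109,-0.0028,0.0033]],"rotation":[[0.1,-2.7,2.6],[0.3,-2.6,2.6],[0.4,-2.6,2.6],[0.6,-2.6,2.6],[0.8,-2.5,2.6],[1.0,-2.4,2.6],[1.2,-2.3,2.6],[1.4,-2.2,2.5],[1.6,-2.0,2.5],[1.7,-1.9,2.5],[1.9,-1.7,2.5],[2.1,-1.5,2.5]]}'
python3 -m handwheel '{"linear":[[-0.0091,-0.0033,0.0028],[-0.0073,-0.0039,0.0022],[-0.0054,-0.0044,0.0016],[-0.0035,-0.005,0.001],[-0.0015,-0.0055,0.0002],[0.0005,-0.006,-0.0005],[0.0026,-0.0066,-0.0013],[0.0046,-0.0071,-0.0021],[0.0067,-0.0076,-0.003],[0.0088,-0.0081,-0.0038],[0.0109,-0.0086,-0.0046],[0.013,-0.0091,-0.0053]],"rotation":[[2.3,-1.3,2.4],[2.4,-1.0,2.4],[2.6,-0.8,2.3],[2.7,-0.5,2.3],[2.8,-0.3,2.2],[2.9,0,2.1],[3.0,0.3,2.0],[3.1,0.6,1.9],[3.2,0.9,1.8],[3.2,1.2,1.6],[3.3,1.5,1.5],[3.3,1.8,1.3]]}'
python3 - <<'E'
from jp import *
q=robot.read_state()["q"];print(q.round(2))
lo=LO.copy();hi=HI.copy();hi[4]=1.2
g=ik([.55,.2,.28],ori(0,.07-np.pi/2),q,lo=lo,hi=hi)
rows(q,g,12)
plan([.57,.203,.25],ori(0,.07-np.pi/2))
E
```

```text
time_s: 18.72
eef_pos: [0.7201, -0.0864, 0.3967]
tcp_rot: [0.626, 1.757, 0.096]
contact_force: [-0.9, -0.4, 0.2]
width: 0.004
gripper_force: 0.0
time_s: 19.72
eef_pos: [0.6714, -0.1008, 0.3557]
tcp_rot: [1.449, 1.682, -0.091]
contact_force: [0.6, -0.2, 0.1]
width: -0.0
gripper_force: 0.0
[-0.1   0.2  -0.13  1.9   1.17  0.85 -0.81]
ik q [ 0.01  0.33 -0.5   1.66  0.17  1.19 -0.46] err 0.0 0.0
joint steps [0.1  0.13 0.37 0.24 1.   0.34 0.36]
pos [[0.67, -0.11, 0.36], [0.64, -0.03, 0.31], [0.6, 0.08, 0.28], [0.55, 0.2, 0.28]]
{"linear":[[0.0193, -0.0048, -0.0059], [0.0208, -0.0057, -0.0063], [0.0223, -0.0066, -0.0066], [0.0236, -0.0074, -0.0069], [0.025, -0.0082, -0.0071], [0.0262, -0.0089, -0.0072], [0.0274, -0.0096, -0.0073], [0.0285, -0.0102, -0.0074], [0.0295, -0.0108, -0.0073], [0.0305, -0.0113, -0.0073], [0.0314, -0.0118, -0.0071], [0.0322, -0.0122, -0.007]],"rotation":[[2.6, 2.4, 1.2], [2.6, 2.6, 1.1], [2.7, 2.8, 0.9], [2.7, 3.0, 0.7], [2.7, 3.2, 0.5], [2.8, 3.4, 0.3], [2.8, 3.6, 0.1], [2.8, 3.8, -0.1], [2.8, 4.0, -0.3], [2.8, 4.1, -0.5], [2.8, 4.3, -0.7], [2.8, 4.4, -0.8]]}
t 19.7167 pos [ 0.6714 -0.1008  0.3557] F [ 0.6 -0.2  0.1] w -0.0
target [0.57  0.203 0.25 ] tool shift mm [ 291.3  -38.  -165.7]
turn deg [32.75 41.55  4.15]
```

```bash
python3 -m handwheel '{"linear":[[0.0193,-0.0048,-0.0059],[0.0208,-0.0057,-0.0063],[0.0223,-0.0066,-0.0066],[0.0236,-0.0074,-0.0069],[0.025,-0.0082,-0.0071],[0.0262,-0.0089,-0.0072],[0.0274,-0.0096,-0.0073],[0.0285,-0.0102,-0.0074],[0.0295,-0.0108,-0.0073],[0.0305,-0.0113,-0.0073],[0.0314,-0.0118,-0.0071],[0.0322,-0.0122,-0.007]],"rotation":[[2.6,2.4,1.2],[2.6,2.6,1.1],[2.7,2.8,0.9],[2.7,3.0,0.7],[2.7,3.2,0.5],[2.8,3.4,0.3],[2.8,3.6,0.1],[2.8,3.8,-0.1],[2.8,4.0,-0.3],[2.8,4.1,-0.5],[2.8,4.3,-0.7],[2.8,4.4,-0.8]]}' 0.2 50
python3 - <<'E'
from jp import *
print(robot.read_state()["q"].round(2));plan([.57,.203,.16],ori(0,.07-np.pi/2))
E
```

```text
time_s: 20.72
eef_pos: [0.5445, 0.2043, 0.283]
tcp_rot: [-2.105, -2.33, -0.049]
contact_force: [-0.3, 0.6, -0.7]
width: 0.599
gripper_force: 0.0
[-0.07  0.31 -0.42  1.67  0.12  1.16 -0.41]
t 20.7167 pos [0.5445 0.2043 0.283 ] F [-0.3  0.6 -0.7] w 0.599
target [0.57  0.203 0.16 ] tool shift mm [ -6.5  22.5 123.4]
turn deg [ 1.24 -1.27  1.8 ]
```

```bash
python3 -m handwheel '{"linear":[[-0.0008,0.0028,0.0154],[-0.0008,0.0028,0.0154],[-0.0008,0.0028,0.0154],[-0.0008,0.0028,0.0154],[-0.0008,0.0028,0.0154],[-0.0008,0.0028,0.0154],[-0.0008,0.0028,0.0154],[-0.0008,0.0028,0.0154],[0,0,0.015],[0,0,0.015],[0,0,0.01],[0,0,0]],"rotation":[[0,0,0],[0,0,0],[0,0,0],[0,0,0],[0,0,0],[0,0,0],[0,0,0],[0,0,0],[1.2,-1.3,1.8],[0,0,0],[0,0,0],[0,0,0]]}'
python3 - <<'E'
from jp import *
plan([.57,.203,.038],ori(0,.07-np.pi/2))
a=cams.read_camera("side")[210:300,195:285];b=cams.read_camera("top")[170:230,165:245]
cv2.imwrite("pics/c7.png",np.hstack([cv2.resize(a,(400,400),interpolation=3),cv2.resize(b,(400,300),interpolation=3)[:400]] if 0 else [cv2.resize(a,(400,400),interpolation=cv2.INTER_CUBIC),cv2.copyMakeBorder(cv2.resize(b,(400,300),interpolation=cv2.INTER_CUBIC),0,100,0,0,0)]))
s=robot.read_state();r=R.from_rotvec(s["tcp_rot"])
f=lambda p:((proj("side",p)-[195,210]+.5)/.225).round(0)
print("tcp side",f(s["eef_pos"]),"fingers",[f(s["eef_pos"]+r.apply([0,y,0])) for y in(-.026,.026)],"bar center",f([.57,.203,.055]),"ends",[f(np.array([.57,.203,.055])+R.from_euler("z",.07).apply([0,y,0])) for y in (-.045,.045)])
E
```

```text
time_s: 21.72
eef_pos: [0.5713, 0.1996, 0.1185]
tcp_rot: [2.142, 2.29, -0.005]
contact_force: [-0.2, -0.3, -0.4]
width: 0.598
gripper_force: 0.0
t 21.7167 pos [0.5713 0.1996 0.1185] F [-0.2 -0.3 -0.4] w 0.598
target [0.57  0.203 0.038] tool shift mm [ 4.  -1.2 80.5]
turn deg [ 0.1   0.36 -0.17]
tcp side [173. 121.] fingers [array([201., 130.]), array([146., 112.])] bar center [176. 165.] ends [array([195., 126.]), array([157., 206.])]
```

View pics/c7.png

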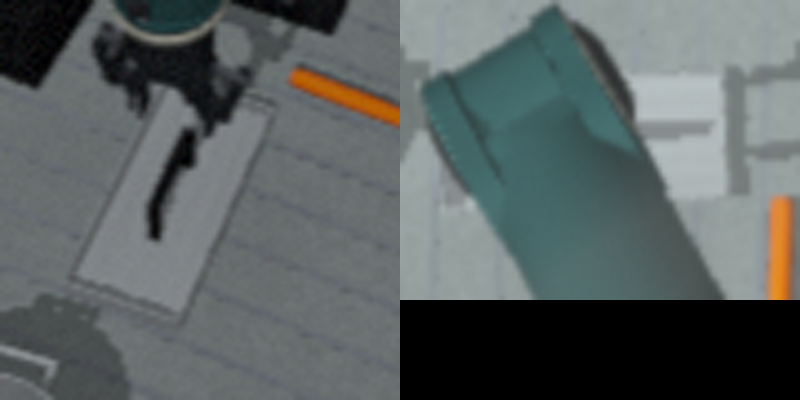

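The side crop shows the fingers at (145,105) and (207,130) straddling the bar, which is centred near (172,168). That is close to the prediction, so I'll nudge slightly towards +y, descend and grip.

```bash
python3 -m handwheel '{"linear":[[0.0015,0.0002,0.016],[0.0015,0.0002,0.016],[0.0015,0.0002,0.016],[0.0015,0.0002,0.016],[0.0015,0.0002,0.0165],[0,0,0]],"rotation":[[0,0,0],[0,0,0],[0,0,0],[0,0,0],[0,0,0],[0,0,0]]}'
python3 -m handwheel '{"linear":[[0,0,0],[0,0,0],[0,0,0],[0,0,0],[0,0,0],[0,0,0]],"rotation":[[0,0,0],[0,0,0],[0,0,0],[0,0,0],[0,0,0],[0,0,0]]}' -1 60
```

```text
time_s: 22.32
eef_pos: [0.573, 0.2066, 0.0388]
tcp_rot: [2.141, 2.288, -0.004]
contact_force: [-0.4, -0.9, -0.0]
width: 0.601
gripper_force: 0.0
time_s: 22.82
eef_pos: [0.5747, 0.2068, 0.0421]
tcp_rot: [2.139, 2.285, 0.001]
contact_force: [-1.3, -0.9, 9.7]
width: 0.126
gripper_force: 59.2
```

```bash
python3 -m handwheel '{"linear":[[0,0,-0.01],[0,0,-0.02],[0,0,-0.025],[0,0,-0.03],[0,0,-0.03],[0,0,-0.03],[0,0,-0.03],[0,0,-0.03],[0,0,-0.025],[0,0,0],[0,0,0]],"rotation":[[0,0,0],[0,0,0],[0,0,0],[0,0,0],[0,0,0],[0,0,0],[0,0,0],[0,0,0],[0,0,0],[0,0,0],[0,0,0]]}'
python3 - <<'E'
from jp import *
plan([C[0],C[1],.27],ori(0,YAW-np.pi/2))
print(robot.read_state()["q"].round(2), robot.read_state()["gripper_force"])
a=cams.read_camera("side")[150:300,180:330];b=cams.read_camera("top")[165:240,150:250]
cv2.imwrite("pics/c8.png",np.hstack([cv2.resize(a,(400,400),interpolation=cv2.INTER_CUBIC),cv2.copyMakeBorder(cv2.resize(b,(400,300),interpolation=cv2.INTER_CUBIC),0,100,0,0,0)]))
E
```

```text
time_s: 23.73
eef_pos: [0.5726, 0.2086, 0.2725]
tcp_rot: [2.138, 2.285, 0.003]
contact_force: [0.2, -0.4, -4.7]
width: 0.124
gripper_force: 59.0
t 23.7333 pos [0.5726 0.2086 0.2725] F [ 0.2 -0.4 -4.7] w 0.124
target [ 0.583  -0.1625  0.27  ] tool shift mm [-370.9  -14.1    5.3]
turn deg [0.56 0.44 1.04]
[-0.11  0.38 -0.39  1.6   0.16  1.19 -0.47] 59.01472091674805
```

View pics/c8.png

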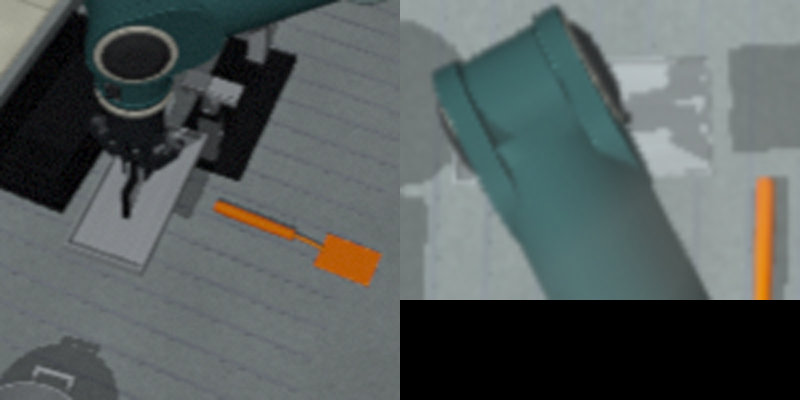

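Run:
```python
from h import *
z=.246
T=lambda x,y:plane("top",150+(x-400)/4-.4,165+y/4-.4,z)[:2].round(4)
S=lambda x,y:plane("side",180+x*.375-.4,150+y*.375-.4,z)[:2].round(4)
print("top: NR",T(712,57),"SR",T(709,173),"SL",T(456,181))
print("side: left near",S(69,242),"right near",S(142,271),"right far",S(207,140))
s=robot.read_state();print(s["eef_pos"])
```

```text
top: NR [0.6332 0.0882] SR [0.5255 0.0882] SL [0.5126 0.3215]
side: left near [0.6157 0.3279] right near [0.5092 0.3267] right far [0.522  0.0957]
[0.57183725 0.20808326 0.26996137]
```

The crops show the tray hanging level. Corner rays put its centre at about (0.571,0.208), right under the TCP, with yaw ≈0.055. I'll carry it over the stand.

```bash
python3 -m handwheel '{"linear":[[-0.016,-0.0006,0],[-0.026,-0.001,0],[-0.03,-0.0012,0.0003],[-0.03,-0.0012,0.0003],[-0.03,-0.0012,0.0003],[-0.03,-0.0012,0.0003],[-0.03,-0.0012,0.0003],[-0.03,-0.0012,0.0003],[-0.03,-0.0012,0.0003],[-0.03,-0.0012,0.0003],[-0.03,-0.0012,0.0003],[-0.03,-0.0012,0.0003]],"rotation":[[0,0,0],[0,0,0],[0,0,0],[0,0,0],[0,0,0],[0,0,0],[0,0,0],[0,0,0],[0,0,0],[0,0,0],[0,0,0],[0,0,0]]}'
python3 -m handwheel '{"linear":[[-0.02,-0.001,0],[-0.01,-0.0008,0],[0,0,0],[0,0,0]],"rotation":[[0,0,0.4],[0,0,0],[0,0,0],[0,0,0]]}'
python3 - <<'E'
from jp import *
plan([.583,-.164,.24],ori(0,.059-np.pi/2))
a=cams.read_camera("side")[130:230,225:325];b=cams.read_camera("top")[165:240,245:345]
cv2.imwrite("pics/c9.png",np.hstack([cv2.resize(a,(400,400),interpolation=cv2.INTER_CUBIC),cv2.copyMakeBorder(cv2.resize(b,(400,300),interpolation=cv2.INTER_CUBIC),0,100,0,0,0)]))
E
```

```text
time_s: 24.83
eef_pos: [0.5805, -0.1352, 0.269]
tcp_rot: [2.141, 2.287, -0.003]
contact_force: [1.6, -0.6, -3.0]
width: 0.124
gripper_force: 59.0
time_s: 25.17
eef_pos: [0.5811, -0.1633, 0.2696]
tcp_rot: [2.149, 2.279, -0.002]
contact_force: [1.1, 0.7, -3.7]
width: 0.124
gripper_force: 59.0
t 25.1667 pos [ 0.5811 -0.1633  0.2696] F [ 1.1  0.7 -3.7] w 0.124
target [ 0.583 -0.164  0.24 ] tool shift mm [-0.6  1.7 29.6]
turn deg [ 0.32  0.42 -0.  ]
```

View pics/c9.png

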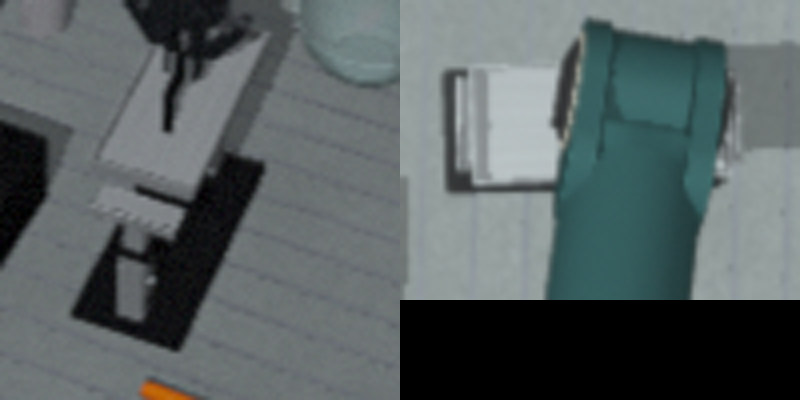

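The side crop shows the tray over the stand, with its near end above the telescopic ledge and the button out at (152,282). The top crop has the tray's left edge at x≈471 and the ledge's outer edge at about 455. I'll check the centring and lower.

```bash
python3 -m handwheel '{"linear":[[0,0.0005,0.006],[0,0.0006,0.01],[0,0.0006,0.01],[0,0,0.009],[0,0,0]],"rotation":[[0,0,0],[0,0,0],[0,0,0],[0,0,0],[0,0,0]]}'
python3 - <<'E'
from h import *
T=lambda x,y,z:plane("top",245+(x-400)/4-.4,165+y/4-.4,z)[:2].round(4)
print("tray left edge",T(471,127,.246),"ledge outer edge L",T(455,127,.188),"tray/ledge right",T(735,130,.246),T(742,130,.188))
S=lambda x,y,z:plane("side",225+x/4-.4,130+y/4-.4,z)[:2].round(4)
print("tray side near corners",S(97,160,.246),S(192,200,.246),"far right",S(268,35,.246))
E
```

```text
time_s: 25.68
eef_pos: [0.5824, -0.1636, 0.2328]
tcp_rot: [2.149, 2.281, -0.004]
contact_force: [0.2, 0.3, -2.6]
width: 0.122
gripper_force: 58.9
tray left edge [ 0.5713 -0.0422] ledge outer edge L [ 0.5735 -0.0287] tray/ledge right [ 0.5744 -0.2873] [ 0.5772 -0.3038]
tray side near corners [ 0.6198 -0.0386] [ 0.5138 -0.0311] far right [ 0.5319 -0.2766]
```

```bash
python3 -m handwheel '{"linear":[[0,0,0.004],[0,0,0.003],[0,0,0]],"rotation":[[0,0,0],[0,0,0],[0,0,0]]}'
python3 -m handwheel '{"linear":[[0,0,0.0025],[0,0,0]],"rotation":[[0,0,0],[0,0,0]]}'
python3 -m handwheel '{"linear":[[0,0,0.0015],[0,0,0]],"rotation":[[0,0,0],[0,0,0]]}'
```

```text
time_s: 25.93
eef_pos: [0.5834, -0.164, 0.2281]
tcp_rot: [2.148, 2.278, -0.001]
contact_force: [-0.1, -0.3, -2.4]
width: 0.128
gripper_force: 59.0
time_s: 26.1
eef_pos: [0.5835, -0.1641, 0.2259]
tcp_rot: [2.147, 2.278, -0.001]
contact_force: [-0.6, 0.2, -2.9]
width: 0.123
gripper_force: 59.0
time_s: 26.27
eef_pos: [0.5835, -0.1641, 0.2245]
tcp_rot: [2.148, 2.278, -0.001]
contact_force: [-0.7, 0.3, -3.0]
width: 0.127
gripper_force: 59.0
```

```bash
python3 -m handwheel '{"linear":[[0,0,0.0015],[0,0,0]],"rotation":[[0,0,0],[0,0,0]]}'
python3 -m handwheel '{"linear":[[0,0,0.0015],[0,0,0]],"rotation":[[0,0,0],[0,0,0]]}'
python3 -m handwheel '{"linear":[[0,0,0.001],[0,0,0]],"rotation":[[0,0,0],[0,0,0]]}'
```

```text
time_s: 26.43
eef_pos: [0.5836, -0.1642, 0.223]
tcp_rot: [2.148, 2.278, -0.001]
contact_force: [1.0, 1.2, -1.8]
width: 0.127
gripper_force: 59.3
time_s: 26.6
eef_pos: [0.5838, -0.1638, 0.2219]
tcp_rot: [2.147, 2.278, -0.0]
contact_force: [-1.3, 1.7, 3.4]
width: 0.119
gripper_force: 60.1
time_s: 26.77
eef_pos: [0.5838, -0.1636, 0.2215]
tcp_rot: [2.147, 2.278, -0.0]
contact_force: [-4.7, 4.7, 10.5]
width: 0.126
gripper_force: 60.9
```

```bash
python3 -m handwheel '{"linear":[[0,0,-0.001],[0,0,0]],"rotation":[[0,0,0],[0,0,0]]}'
python3 -m handwheel '{"linear":[[0,0,0],[0,0,0],[0,0,0],[0,0,0],[0,0,0]],"rotation":[[0,0,0],[0,0,0],[0,0,0],[0,0,0],[0,0,0]]}' 0
python3 -m handwheel '{"linear":[[0,0,-0.008],[0,0,-0.015],[0,0,-0.02],[0,0,-0.025],[0,0,-0.03],[0,0,-0.03],[0,0,-0.03],[0.03,0,0],[0.04,0,0],[0.04,0,0],[0.04,0,0],[0.04,0,0]],"rotation":[[0,0,0],[0,0,0],[0,0,0],[0,0,0],[0,0,0],[0,0,0],[0,0,0],[0,0,0],[0,0,0],[0,0,0],[0,0,0],[0,0,0]]}'
python3 -m handwheel '{"linear":[[0.04,0,0],[0.04,0,0],[0.04,0,0],[0.04,0,0],[0.04,0,0],[0,0,0],[0,0,0],[0,0,0]],"rotation":[[0,0,0],[0,0,0],[0,0,0],[0,0,0],[0,0,0],[0,0,0],[0,0,0],[0,0,0]]}'
python3 - <<'E'
from jp import *
plan()
a=cams.read_camera("side")[130:230,225:325];b=cams.read_camera("top")[165:240,245:345]
cv2.imwrite("pics/c10.png",np.hstack([cv2.resize(a,(400,400),interpolation=cv2.INTER_CUBIC),cv2.copyMakeBorder(cv2.resize(b,(400,300),interpolation=cv2.INTER_CUBIC),0,100,0,0,0)]))
E
```

```text
time_s: 26.93
eef_pos: [0.5838, -0.164, 0.2221]
tcp_rot: [2.147, 2.278, -0.0]
contact_force: [-1.4, 3.2, 5.9]
width: 0.126
gripper_force: 60.1
time_s: 27.35
eef_pos: [0.5835, -0.1641, 0.2214]
tcp_rot: [2.148, 2.278, -0.001]
contact_force: [-0.5, -0.3, 0.3]
width: 0.499
gripper_force: 0.0
time_s: 28.35
eef_pos: [0.5706, 0.0286, 0.3788]
tcp_rot: [2.147, 2.277, -0.0]
contact_force: [1.2, 0.2, -0.5]
width: 0.502
gripper_force: 0.0
time_s: 29.02
eef_pos: [0.5595, 0.2262, 0.3766]
tcp_rot: [2.147, 2.278, -0.001]
contact_force: [-0.4, 0.1, -0.4]
width: 0.503
gripper_force: 0.0
t 29.0167 pos [0.5595 0.2262 0.3766] F [-0.4  0.1 -0.4] w 0.503
```

View pics/c10.png

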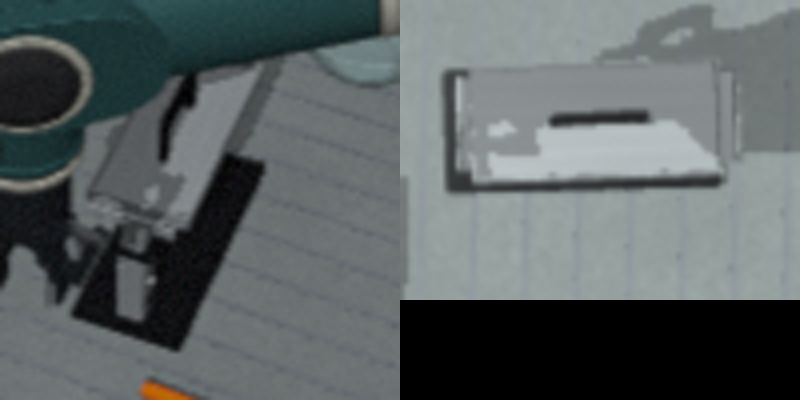

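The tray lies level across both ledges. In the top crop the gaps to the ledges' outer edges are about 14 and 20 px, so it is roughly 3 mm off centre. The button is out at (152,282) and the arm is clear.

```bash
python3 -c "
from rig import robot
print(robot.hand_in())"
```

```text
the job is handed in; nothing more can be done
None
```

The job is handed in: the post is locked one hole down with its button out, the tray lies level across both ledges about 3 mm off centre by the camera, and the arm is clear; no verdict was returned.

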